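# Lock the board clamp with its T-stud

### The arm

A 6-joint arm with a two-finger parallel gripper is mounted at the origin on the work surface. World frame = base frame: x ahead of the robot, y to its left, z up, the work surface at z = 0. Lengths are in m, angles in rad, forces in N, time in s.
With the tool pointing down it reaches from about 0.35 to 0.975 m from the base axis. Payload 4.9 kg.
Tool frame: the origin (TCP) lies at the very end of the fingers, on their centre line; the grasp point (between the pads) lies 19 mm behind it; z points along the fingers, y is the direction in which the jaws open and shut (so a half turn about z gives the same grasp; the last joint's range is limited). The gripper opens to 85 mm and grips with 20 to 120 N. Pads are 22 mm wide; open, the fingers measure 114 mm over their backs; the gripper's body (76 mm by 85 mm) begins 54 mm behind the grasp point. The pads swing forward as they close: fully open they stand 13 mm farther back than shut.
Start: joints at [-1.282, 0.053, 1.613, -0, 1.476, -0.119], TCP at [0.248, -0.574, 0.231] pointing down, gripper open.
Joint ranges: [-3.01, 3.01], [-1.01, 2.22], [0.06, 2.58], [-1.02, 4.17], [0.09, 2.62], [-3.14, 3.14]. Speed limits (rad/s): [2.57, 2.57, 3.14, 3.14, 3.14, 3.14].

### API

Orientations are given as a unit quaternion [w, x, y, z].
In Python, from plant import state, eyes, job_done gives the robot as it stands.
- The arm moves only by the tool apply_moves, never from a script. Its argument "commands" is a list of rows, each an object with "linear": the shift along the tool's x, y, z in m, a list of three; "delta_rot": the turn, a rotation vector about the tool's x, y, z in degrees, a list of three; "fingers": the closure in counts, from 0 (fully open) to 255 (shut). In form: [{"linear": [x, y, z], "delta_rot": [wx, wy, wz], "fingers": fingers}, ...]. A call has exactly 8 rows; each row is the pose to reach, as a shift and turn from the pose commanded when the call began, along the tool's axes at that moment; what a row does not reach only later rows make up. A row lasts 1/10 s, in which the tool goes at most 50 mm and 8.59 degrees, less where a joint would pass 70% of its speed; a pose out of reach is approached as far as the arm can. A call with a gripper value outside its range is refused whole. The fingers move at their own pace and stop on an object; the grip force is fixed at half the most. Time passes only in rows, so rows that repeat a pose let the fingers close, or fill a call up. It gives the time, the measured TCP pose, the force and the opening at its end, in the units of the state.
- state(): the state, without advancing time (a new reading comes with each control period).
- eyes.grab_frame(name): name is "scene" or "side" or "wrist"; returns the picture (420x560x3 uint8, red, green, blue); there is no depth.
- eyes.camera_params(name): a dict with "fx", "fy", "cx", "cy" (pixels), "position" and "rotation" of the camera in the world; the wrist camera has in their place "T_tool_cam" (4x4, takes a point from camera to tool coordinates, whose origin is the TCP and whose axes are the flange's). Camera axes: x right, y down, z forward; pixel columns grow to the right and rows downward; lengths in m; the calibration is good to about 2 mm. A picture is of the moment at which its call begins: read the wrist's pose just before it. camera_params takes no time and is no camera call.
- job_done(): hands the job in, once; it reports no verdict.
The state is a dict: "time": time; "joint_pos": joint angles; "joint_vel": joint speeds; "joint_efforts": joint torques, N m; "tool_pos": TCP position; "tool_rot": TCP orientation; "contact_force": force on the tool from outside, world axes, zero at the start; "ft_torque": the same for the moment, N m; "gripper_width": opening from 0.0 (shut) to 1.0 (fully open).
Only numpy, scipy, OpenCV 4.12 (cv2) and the standard library are available. Lean on these libraries where they do the work, as an engineer would, in place of code of your own. Each camera call takes 0.05 s, during which the arm holds its last target.

### The job

Take the T-stud with the red grip from the grey stand and drop its head lengthwise into the slot of the board holder, on the open side of the yellow jaw. Slide it along the slot so that it pushes the sprung jaw up to the circuit board and stops against the solid end, then turn it a quarter turn there (the jaw's spring shoves it back if you ease off first) so that it locks and keeps the jaw shut, and let go. Work gently, never forcing the stud against the holder (over 25 N would damage it), and leave the other things where they are.

Things in the scene. Friction and masses are not known exactly. Their poses are not given: they have to be found in the camera images.
- tstud_grip (a point): Centre of the T-stud's red grip, an upright bar 30 mm along x, 14 mm thick along y (pinch across this), 36 mm tall; z up. Below this centre: round collar 34 mm across at -24.5 to -32.5 mm, 10 mm round stem, then the T-head at -40 to -48 mm, 22 mm long along x, 12 mm wide along y, corners rounded (2 mm). About 0.15 kg.
- pin_grip (a point): Centre of the grip of the other stud in the stand, the same shape but with a grey grip and a round brass foot: a bystander, leave it.
- holder: Fixed board holder; origin on the table, z up, x along the slot towards the green circuit board. Aluminium T-slot rail, 60 mm wide, top 23 mm above the table, x = -140 to +37 mm, slot on y = 0. Mouth 14 mm wide, lips 5 mm thick, channel under them 18 mm wide and 12 mm deep. A push above 25 N damages it. Board beyond: top 28 mm up, its black heatsink 50 mm.
- slot_entry (a point): Mid-line of the slot at the rail's top, at holder x = -95 mm, axes as the holder's: a good place to drop the head in, lengthwise (grip's x along the slot). Fully down, the collar rests on the rail's top and the grip's centre is 55.5 mm above the table. In the channel the stud can twist by only about 20 degrees.
- jaw_face (a point): Middle of the rear face of the yellow jaw, 5 mm above the rail's top; the stud's collar pushes on it. The jaw bridges the slot, 30 mm long, 72 mm wide, top 32 mm above the table; at rest this face is at holder x = -30 mm and the jaw covers the slot's far end.
- jaw (a joint): Travel of the yellow jaw towards the board, m: 0 at rest (sprung open), 0.023 to 0.063 when the stud is against the end wall, about 0.003 less once locked. Its spring pushes back with 1.2 N at rest, 2 to 4 N when shut.
- pliers: Loose pliers with red handles, 160 mm long, bystander.
- driver: Loose screwdriver with a yellow handle, 170 mm, bystander.
- heatsink: Loose black finned heatsink, 44 x 44 x 24 mm, bystander.
- tape: Loose blue roll of tape, 68 mm across, 18 mm tall, bystander.
- jar: Loose clear jar with a black cap, 48 mm across, 60 mm tall, bystander.
- tstud: The T-stud itself: origin at the middle of its head's underside, 48 mm below the grip's centre; axes as tstud_grip.
- stand: Fixed grey stand, 140 (x) x 44 (y) x 22 mm, origin under its centre. Two wells, 25 mm square, at x = -45 and +45 mm; the T-stud stands loosely in one, another stud in the other, collars resting on the stand's top, each turned up to 0.7 rad from the stand's x.
- slot_end (a point): Mid-line of the slot at the rail's top, holder x = -4 mm. About here, under the lips, is a 30 mm wide pocket with a solid end wall, set to the board's length: with the lengthwise head pressed on the wall (within 1 mm) the stud's axis is up to 20 mm either way from this point, found by feel. There the stud turns a quarter turn, either way; then it settles back 2 to 3 mm and may lean a few degrees.
Not all that is in view belongs to the job. Leave any blue or orange look-alike of the tstud alone.

How it is judged:
On the way, in this order (a step that is already met when the one before it is completed fails the run):
1. the T-head is down in the slot, lengthwise, with the jaw still open (z of tstud_grip in the frame of holder between 0.047 and 0.0605 m and y of tstud_grip in the frame of holder between -0.007 and 0.007 m and angle between the x axis of tstud_grip and the x axis of holder, either way round below 0.3 rad and value of joint jaw below 0.012 m), for 0.05 s.
2. the stud, still lengthwise in the slot, has pushed the jaw most of the way to the board (z of tstud_grip in the frame of holder between 0.047 and 0.0605 m and y of tstud_grip in the frame of holder between -0.007 and 0.007 m and angle between the x axis of tstud_grip and the x axis of holder, either way round below 0.7 rad and value of joint jaw above 0.018 m), for 0.05 s.
At the end, for the whole second after the job is handed in: The red-gripped stud stands in the slot, released, at rest, collar on the rail (grip centre 47 to 60.5 mm up, within 7 mm of the mid-line, lean under 0.2 rad), turned a quarter turn (grip x within 0.3 rad of square to the slot), and holds the jaw at least 18 mm from its rest position (z of tstud_grip in the frame of holder between 0.047 and 0.0605 m and y of tstud_grip in the frame of holder between -0.007 and 0.007 m and angle between the x axis of tstud_grip and the y axis of holder, either way round below 0.3 rad and value of joint jaw above 0.018 m and angle between tstud_grip's own z axis and vertical below 0.2 rad and linear speed of tstud below 0.02 m/s); the robot touches nothing.
It fails at once if the stud is forced against the holder (over 25 N) (contact force between tstud and holder above 25 N).
It fails at once if a bystander is moved by more than 20 mm (distance of any of pin_grip, pliers, driver, heatsink, tape, jar from where it was at the start of the episode above 0.02 m).
It also fails if it takes over 61 s, if anything falls off the work surface, if the arm or the gripper's body presses on something with over 40 N, if the wrist force passes 120 N, or if a joint passes its speed limit or range.

## Working session

There is one attempt and no reset: what is moved stays moved. The work goes in short steps, Python scripts to look and compute and a tool call to move; the robot and the scene stay as the last step left them, time stands still between calls to the robot, and variables do not carry over. Pictures are saved under pics/ and viewed, and the job is handed in when it is done.

Besides the shell and the picture viewer there is one more tool, called after "Call:" by a JSON object that holds its "name" and its "arguments", one argument or row to a line. apply_moves: Moves the arm, as the interface text tells. Its arguments: {"type":"object","properties":{"commands":{"type":"array","items":{"type":"object","properties":{"linear":{"type":"array","items":{"type":"number"}},"delta_rot":{"type":"array","items":{"type":"number"}},"fingers":{"type":"number"}}}}},"required":["commands"]}

```bash
ls; mkdir -p pics
python3 - <<'E'
from plant import state, eyes
import cv2
print(state())
for n in ["scene","side","wrist"]:
    print(n,eyes.camera_params(n))
    f=eyes.grab_frame(n); cv2.imwrite(f"pics/{n}0.png",f[:,:,::-1])
E
```

```text
pics
{'time': 0.0, 'joint_pos': array([-1.28198775e+00,  5.33245133e-02,  1.61428053e+00,  2.80274680e-05,
        1.47599840e+00, -1.19013334e-01]), 'joint_vel': array([-1.06616994e-03, -1.18833410e-05,  6.29196454e-04,  7.93034865e-04,
       -2.14281943e-03, -6.58672390e-04]), 'joint_efforts': array([ 2.06335259e-03, -3.93681479e+01, -3.70173812e+01, -1.27292139e-05,
        7.01893194e-03,  2.03464850e-06]), 'tool_pos': array([ 0.24770511, -0.57314748,  0.23009112]), 'tool_rot': array([-1.00295783e-03,  9.79281874e-01,  2.02499382e-01, -7.13540022e-05]), 'contact_force': array([-0.24754071,  0.09223429, -0.26826733]), 'ft_torque': array([-0.00792191,  0.0147281 ,  0.01286605]), 'gripper_width': 1.0023814341492006}
scene {'fx': 475.67929973839756, 'fy': 475.67929973839756, 'cx': 267.86231849161317, 'cy': 204.6222659035338, 'position': array([ 1.38754487, -0.41534208,  1.07017095]), 'rotation': array([-0.31513476,  0.79593011,  0.47927166, -0.19360787])}
side {'fx': 386.936614538708, 'fy': 386.936614538708, 'cx': 281.5806831734655, 'cy': 210.3668140781632, 'position': array([ 0.5261963 , -0.67125496,  0.81875818]), 'rotation': array([-0.35831791,  0.93325993, -0.02498575,  0.00314311])}
wrist {'fx': 341.54226590000775, 'fy': 341.54226590000775, 'cx': 277.63058459282286, 'cy': 206.71142875926157, 'T_tool_cam': array([[ 1.08368655e-03, -9.50733092e-01, -3.10008730e-01,
         7.88532139e-02],
       [ 9.99999385e-01,  1.10317617e-03,  1.12447786e-04,
        -1.51176059e-03],
       [ 2.35086412e-04, -3.10008662e-01,  9.50733703e-01,
        -1.41203171e-01],
       [ 0.00000000e+00,  0.00000000e+00,  0.00000000e+00,
         1.00000000e+00]])}
```

View pics/scene0.png

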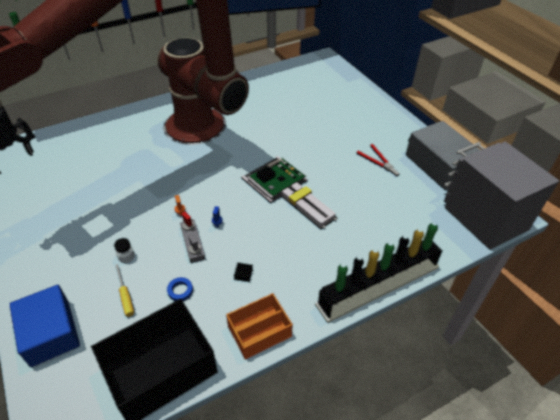

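View pics/side0.png

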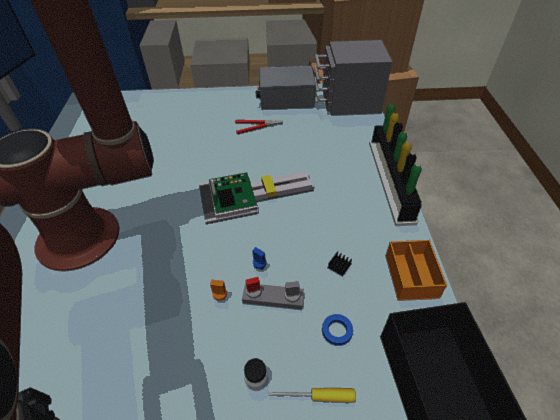

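View pics/wrist0.png

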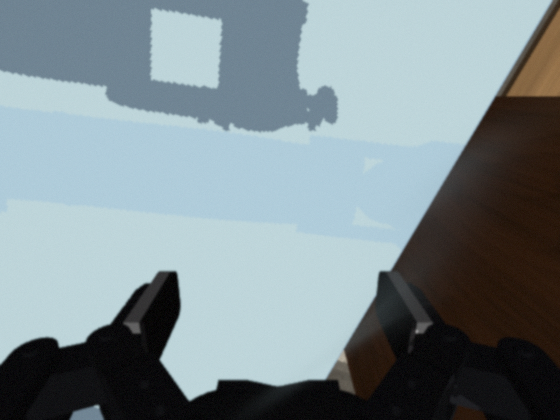

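Side view: red grip near (253,285), grey grip (292,289), stand centre (273,296), rail about (290,187), yellow jaw (268,186), board to the left. The scene view agrees. Next I zoom in and cast rays.

```bash
cat > h.py <<'E'
import numpy as np, cv2
from scipy.spatial.transform import Rotation as R
from plant import state, eyes
def q(w): return R.from_quat([w[1],w[2],w[3],w[0]])
def cam(n,s=None):
    p=eyes.camera_params(n)
    K=np.array([[p['fx'],0,p['cx']],[0,p['fy'],p['cy']],[0,0,1]])
    if n=='wrist':
        T=p['T_tool_cam']; Rt=q(s['tool_rot']).as_matrix()
        return K,Rt@T[:3,:3],s['tool_pos']+Rt@T[:3,3]
    return K,q(p['rotation']).as_matrix(),p['position']
def onplane(c,uv,z):
    K,Rm,o=c
    d=Rm@np.linalg.solve(K,np.array([uv[0],uv[1],1.]))
    return o+d*(z-o[2])/d[2]
def proj(c,P):
    K,Rm,o=c
    x=K@(Rm.T@(np.asarray(P)-o)); return x[:2]/x[2]
def blobs(f,lo,hi,amin=15):
    hsv=cv2.cvtColor(f,cv2.COLOR_RGB2HSV)
    m=cv2.inRange(hsv,np.array(lo),np.array(hi))
    n,l,st,ce=cv2.connectedComponentsWithStats(m)
    return [(st[i].tolist(),ce[i].round(1).tolist()) for i in range(1,n) if st[i][4]>=amin],l
E
python3 - <<'E'
from h import *
s=cv2.imread('pics/side0.png'); sc=cv2.imread('pics/scene0.png')
a=cv2.resize(s[160:320,190:350],None,fx=5,fy=3.7,interpolation=cv2.INTER_CUBIC)
cv2.imwrite('pics/side0z.png',cv2.resize(s[160:320,190:350],(600,600),interpolation=cv2.INTER_CUBIC))
cv2.imwrite('pics/scene0z.png',cv2.resize(sc[140:270,160:350],(800,547),interpolation=cv2.INTER_CUBIC))
c=cam('side')
for n,uv,z in [('red',(253,285),.06),('grey',(292,289),.06),('stand',(273,296),.022),('jaw',(268,186),.032),('railend',(312,180),.023),('board',(235,195),.028)]:
    print(n,onplane(c,uv,z).round(3))
E
```

```text
red [ 0.475 -0.21   0.06 ]
grey [ 0.562 -0.226  0.06 ]
stand [ 0.519 -0.219  0.022]
jaw [0.517 0.134 0.032]
railend [0.648 0.161 0.023]
board [0.421 0.107 0.028]
```

View pics/side0z.png

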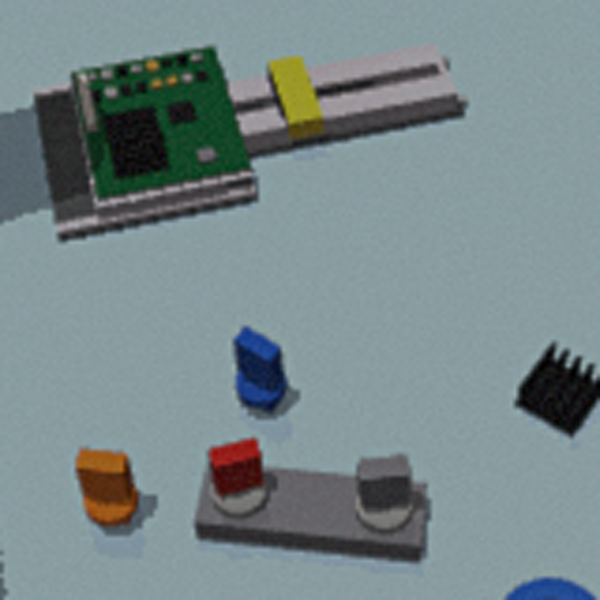

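View pics/scene0z.png

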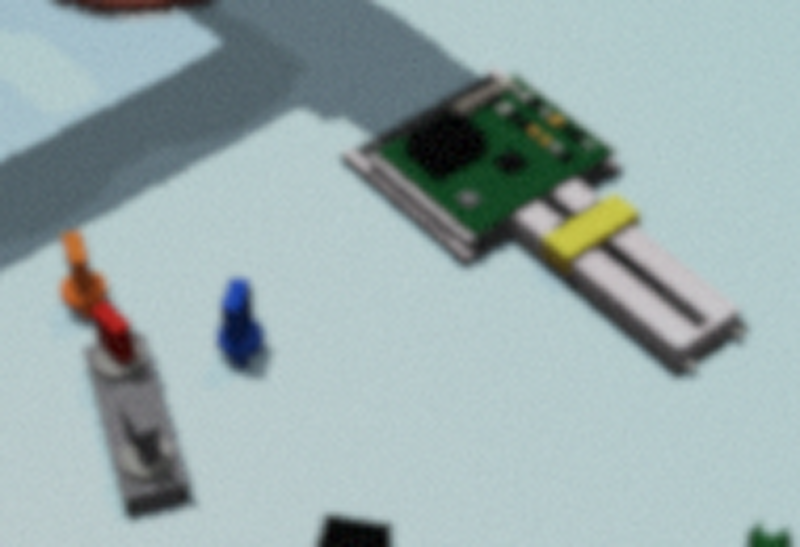

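```bash
cat >> h.py <<'E'
def yaw(s): 
    x=q(s['tool_rot']).as_matrix()[:,0]; return np.degrees(np.arctan2(x[1],x[0]))
def delta(target,yawdeg,s=None):
    s=s or state()
    M=q(s['tool_rot']).as_matrix(); y=np.radians(yawdeg)
    Rt=np.array([[np.cos(y),np.sin(y),0],[np.sin(y),-np.cos(y),0],[0,0,-1]])
    l=M.T@(np.asarray(target)-s['tool_pos']); r=R.from_matrix(M.T@Rt).as_rotvec(degrees=True)
    print('lin',l.round(4),'rot',r.round(2),'| pos',s['tool_pos'].round(4),'yaw',round(yaw(s),2),'t',round(s['time'],2),'j',s['joint_pos'].round(2),'F',s['contact_force'].round(2),'w',round(s['gripper_width'],3))
E
python3 -c "
from h import *
delta([.49,-.215,.18],5)"
```

```text
lin [ 0.3645 -0.2328  0.0508] rot [-0.09  0.   18.36] | pos [ 0.2477 -0.5733  0.2303] yaw 23.36 t 0.15 j [-1.28  0.05  1.61 -0.    1.48 -0.12] F [ 0.07 -0.47 -0.56] w 1.004
```

Call:
{"name": "apply_moves", "arguments": {
  "commands": [
    {"linear":[0.02,-0.013,0.003],"delta_rot":[0,0,1],"fingers":0},
    {"linear":[0.06,-0.038,0.008],"delta_rot":[0,0,3],"fingers":0},
    {"linear":[0.1,-0.064,0.014],"delta_rot":[0,0,5],"fingers":0},
    {"linear":[0.14,-0.09,0.02],"delta_rot":[0,0,8],"fingers":0},
    {"linear":[0.18,-0.115,0.026],"delta_rot":[0,0,10],"fingers":0},
    {"linear":[0.22,-0.14,0.031],"delta_rot":[0,0,12],"fingers":0},
    {"linear":[0.26,-0.166,0.037],"delta_rot":[0,0,14],"fingers":0},
    {"linear":[0.3,-0.192,0.042],"delta_rot":[0,0,16],"fingers":0}
  ]
}}

```text
time: 0.95
tool_pos: [0.4477, -0.2766, 0.1888]
tool_rot: [-0.0, 0.998, 0.063, -0.0]
contact_force: [0.9, 0.0, 0.6]
gripper_width: 0.998
```

Call:
{"name": "apply_moves", "arguments": {
  "commands": [
    {"linear":[0.035,-0.022,0.005],"delta_rot":[0,0,1],"fingers":0},
    {"linear":[0.055,-0.035,0.008],"delta_rot":[0,0,2],"fingers":0},
    {"linear":[0.0645,-0.041,0.009],"delta_rot":[0,0,2.4],"fingers":0},
    {"linear":[0.0645,-0.041,0.009],"delta_rot":[0,0,2.4],"fingers":0},
    {"linear":[0.0645,-0.041,0.009],"delta_rot":[0,0,2.4],"fingers":0},
    {"linear":[0.0645,-0.041,0.009],"delta_rot":[0,0,2.4],"fingers":0},
    {"linear":[0.0645,-0.041,0.009],"delta_rot":[0,0,2.4],"fingers":0},
    {"linear":[0.0645,-0.041,0.009],"delta_rot":[0,0,2.4],"fingers":0}
  ]
}}

```text
time: 1.75
tool_pos: [0.5054, -0.2303, 0.1805]
tool_rot: [0.0, 0.999, 0.043, 0.0]
contact_force: [-0.6, -0.3, -0.3]
gripper_width: 1.006
```

Run:
```python
from h import *
s=state(); f=eyes.grab_frame('wrist'); cv2.imwrite('pics/w1.png',f[:,:,::-1])
import pickle; pickle.dump(s,open('pics/w1.pkl','wb'))
delta([.49,-.215,.18],5,s)
for n,lo,hi in [('r',(0,150,80),(6,255,255)),('r2',(174,150,80),(180,255,255))]:
    print(n,blobs(f,lo,hi,40)[0])
```

```text
lin [-0.014  -0.0166  0.0005] rot [ 0.01 -0.01 -0.11] | pos [ 0.5054 -0.2303  0.1805] yaw 4.89 t 1.75 j [-0.56 -0.08  1.83 -0.    1.39  0.92] F [-0.57 -0.26 -0.3 ] w 1.006
r [([233, 219, 22, 36, 581], [243.4, 235.9])]
r2 []
```

View pics/w1.png

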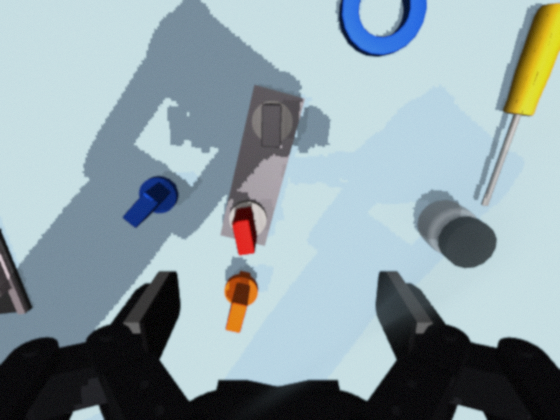

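Wrist view: red grip at (243,236) with the stand running up to the grey stud at (271,122); orange look-alike (240,300) and blue (152,200) nearby. I'll zoom in on the red grip.

Run:
```python
from h import *
import pickle
f=cv2.imread('pics/w1.png'); s=pickle.load(open('pics/w1.pkl','rb'))
cv2.imwrite('pics/w1z.png',cv2.resize(f[190:265,200:290],(720,600),interpolation=cv2.INTER_CUBIC))
c=cam('wrist',s)
rgb=f[:,:,::-1].astype(int)
m=((rgb[:,:,0]>90)&(rgb[:,:,1]<60)&(rgb[:,:,2]<70)).astype(np.uint8); 
ys,xs=np.nonzero(m[200:265,220:265]); V=rgb[ys+200,xs+220,0]
print(np.histogram(V,10))
for name,P in [('stand corner guess',(0.475,-.21,.0725)),('b',(.475,-.21,.0365))]: print(name,proj(c,P))
```

```text
(array([ 11,  13,  13,  11,  10,  12,  13,  16,  37, 422]), array([ 92. , 105.5, 119. , 132.5, 146. , 159.5, 173. , 186.5, 200. ,
       213.5, 227. ]))
stand corner guess [250.20835889 237.56305484]
b [253.30374105 221.56709835]
```

View pics/w1z.png

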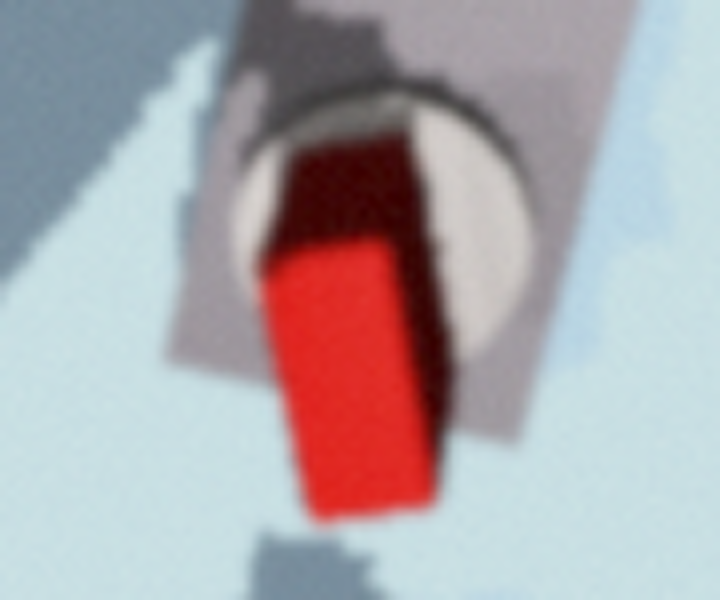

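The bright top face has corners at about (233,224), (249,219.5), (254.5,252.5), (240,255). I'll fit it from a mask at grip-top height.

```bash
cat >> h.py <<'E'
def redtop(f,s,z,off=(0,0),roi=None,vmin=190):
    rgb=f.astype(int)
    m=((rgb[:,:,0]>vmin)&(rgb[:,:,1]<90)&(rgb[:,:,2]<90)).astype(np.uint8)
    n,l,st,ce=cv2.connectedComponentsWithStats(m)
    i=1+np.argmax(st[1:,4]); cs,_=cv2.findContours((l==i).astype(np.uint8),cv2.RETR_EXTERNAL,cv2.CHAIN_APPROX_NONE)
    c=cam('wrist',s)
    W=np.array([onplane(c,p,z)[:2] for p in cs[0][:,0,:].astype(float)])
    r=cv2.minAreaRect((W*1000).astype(np.float32))
    b=cv2.boxPoints(r)/1000; e1,e2=b[1]-b[0],b[2]-b[1]
    L=e1 if np.linalg.norm(e1)>np.linalg.norm(e2) else e2
    a=np.degrees(np.arctan2(L[1],L[0])); a=(a+90)%180-90
    print('centre',np.array(r[0]).round(1),'mm size',np.round(r[1],1),'yaw',a.round(1))
    return np.array(r[0])/1000,a
E
python3 - <<'E'
from h import *
import pickle
f=cv2.imread('pics/w1.png')[:,:,::-1]; s=pickle.load(open('pics/w1.pkl','rb'))
redtop(f,s,.0725)
# stand corners, scene/side cross-check
c=cam('wrist',s)
for uv in [(200+240/8,190+0),(200+170/8,190+358/8),(200+518/8,190+440/8)]: print(onplane(c,uv,.022).round(4))
ca=cam('side');
E
```

```text
centre [ 474.5 -204.2] mm size [27.5 12.4] yaw 14.7
[ 0.4982 -0.1863  0.022 ]
[ 0.4535 -0.1799  0.022 ]
[ 0.4465 -0.2218  0.022 ]
```

```bash
python3 -c "
from h import *
delta([.4745,-.2045,.10],14.7)
delta([.4745,-.2045,.0385],14.7)"
```

```text
lin [-0.0287 -0.0283  0.0805] rot [ 0.01 -0.01 -9.8 ] | pos [ 0.5055 -0.2302  0.1805] yaw 4.9 t 1.8 j [-0.56 -0.08  1.83 -0.    1.39  0.92] F [-1.1  -0.48 -0.05] w 1.004
lin [-0.0287 -0.0283  0.142 ] rot [ 0.01 -0.01 -9.8 ] | pos [ 0.5055 -0.2302  0.1805] yaw 4.9 t 1.8 j [-0.56 -0.08  1.83 -0.    1.39  0.92] F [-1.1  -0.48 -0.05] w 1.004
```

Call:
{"name": "apply_moves", "arguments": {
  "commands": [
    {"linear":[-0.01,-0.01,0.015],"delta_rot":[0,0,-3],"fingers":120},
    {"linear":[-0.02,-0.02,0.035],"delta_rot":[0,0,-7],"fingers":120},
    {"linear":[-0.0287,-0.0283,0.055],"delta_rot":[0,0,-9.8],"fingers":120},
    {"linear":[-0.0287,-0.0283,0.07],"delta_rot":[0,0,-9.8],"fingers":120},
    {"linear":[-0.0287,-0.0283,0.0805],"delta_rot":[0,0,-9.8],"fingers":120},
    {"linear":[-0.0287,-0.0283,0.0805],"delta_rot":[0,0,-9.8],"fingers":120},
    {"linear":[-0.0287,-0.0283,0.0805],"delta_rot":[0,0,-9.8],"fingers":120},
    {"linear":[-0.0287,-0.0283,0.0805],"delta_rot":[0,0,-9.8],"fingers":120}
  ]
}}

```text
time: 2.6
tool_pos: [0.4758, -0.2046, 0.101]
tool_rot: [0.001, 0.992, 0.128, 0.001]
contact_force: [0.7, 0.2, -0.4]
gripper_width: 0.53
```

Run:
```python
from h import *
s=state(); f=eyes.grab_frame('wrist'); cv2.imwrite('pics/w2.png',f[:,:,::-1])
p,a=redtop(f,s,.0725)
delta([p[0],p[1],.0385],a,s)
```

```text
centre [ 469.1 -205.4] mm size [16.5 12.5] yaw 14.3
lin [-0.0068 -0.001   0.0625] rot [ 0.09 -0.09  0.49] | pos [ 0.4758 -0.2046  0.101 ] yaw 14.74 t 2.6 j [-0.55 -0.09  1.98  0.    1.25  0.76] F [ 0.68  0.18 -0.35] w 0.53
```

View pics/w2.png

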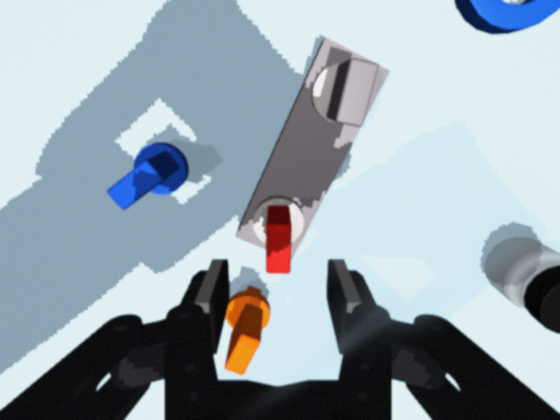

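Lateral and yaw are confirmed (part of the top face is now in shadow, so its long extent isn't). Fingers straddle the red grip and clear orange and blue. Descending.

Call:
{"name": "apply_moves", "arguments": {
  "commands": [
    {"linear":[-0.001,0,0.01],"delta_rot":[0,0,0],"fingers":120},
    {"linear":[-0.001,0,0.025],"delta_rot":[0,0,0],"fingers":120},
    {"linear":[-0.001,0,0.04],"delta_rot":[0,0,0],"fingers":120},
    {"linear":[-0.001,0,0.052],"delta_rot":[0,0,0],"fingers":120},
    {"linear":[-0.001,0,0.06],"delta_rot":[0,0,0],"fingers":120},
    {"linear":[-0.001,0,0.0625],"delta_rot":[0,0,0],"fingers":120},
    {"linear":[-0.001,0,0.0625],"delta_rot":[0,0,0],"fingers":200},
    {"linear":[-0.001,0,0.0625],"delta_rot":[0,0,0],"fingers":255}
  ]
}}

```text
time: 3.45
tool_pos: [0.4743, -0.2044, 0.0378]
tool_rot: [0.0, 0.992, 0.129, 0.0]
contact_force: [-0.4, -1.1, -0.2]
gripper_width: 0.195
```

Call:
{"name": "apply_moves", "arguments": {
  "commands": [
    {"linear":[0,0,0],"delta_rot":[0,0,0],"fingers":255},
    {"linear":[0,0,0],"delta_rot":[0,0,0],"fingers":255},
    {"linear":[0,0,0],"delta_rot":[0,0,0],"fingers":255},
    {"linear":[0,0,0],"delta_rot":[0,0,0],"fingers":255},
    {"linear":[0,0,-0.005],"delta_rot":[0,0,0],"fingers":255},
    {"linear":[0,0,-0.02],"delta_rot":[0,0,0],"fingers":255},
    {"linear":[0,0,-0.045],"delta_rot":[0,0,0],"fingers":255},
    {"linear":[0,0,-0.075],"delta_rot":[0,0,0],"fingers":255}
  ]
}}

```text
time: 4.25
tool_pos: [0.4722, -0.2032, 0.1117]
tool_rot: [-0.001, 0.992, 0.129, -0.002]
contact_force: [-0.5, -0.4, -2.7]
gripper_width: 0.158
```

Run:
```python
from h import *
s=state(); f=eyes.grab_frame('wrist'); cv2.imwrite('pics/w3.png',f[:,:,::-1])
delta([.68,.165,.13],13.5,s)
# side view holder corners
```

```text
lin [ 0.2948 -0.3031 -0.0183] rot [-0.19  0.2   1.27] | pos [ 0.4722 -0.2032  0.1117] yaw 14.77 t 4.25 j [-0.55 -0.11  1.97 -0.    1.28  0.76] F [-0.52 -0.44 -2.73] w 0.158
```

View pics/w3.png

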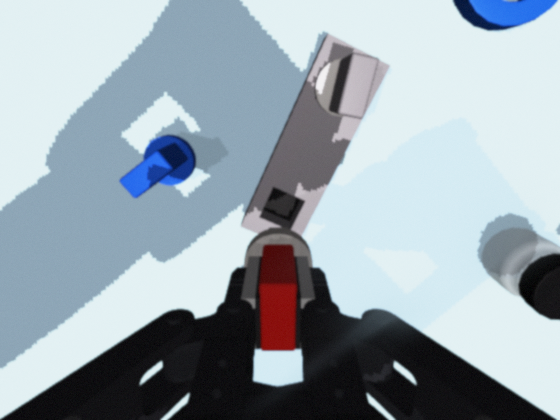

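Stud grasped and out of its well (empty well at (282,206)); the grip is central between the pads. Moving over the rail.

```bash
python3 -c "
from h import *
delta([.545,.14,.15],12)"
```

```text
lin [ 0.1551 -0.316  -0.0323] rot [ 0.25 -0.24  2.78] | pos [ 0.4758 -0.2053  0.1185] yaw 14.78 t 4.3 j [-0.55 -0.11  1.97 -0.    1.28  0.76] F [ 3.39 -1.36  2.89] w 0.154
```

Call:
{"name": "apply_moves", "arguments": {
  "commands": [
    {"linear":[0.005,-0.015,-0.015],"delta_rot":[0,0,0.5],"fingers":255},
    {"linear":[0.02,-0.045,-0.03],"delta_rot":[0,0,1],"fingers":255},
    {"linear":[0.04,-0.085,-0.035],"delta_rot":[0,0,1.5],"fingers":255},
    {"linear":[0.06,-0.125,-0.035],"delta_rot":[0,0,2],"fingers":255},
    {"linear":[0.08,-0.165,-0.035],"delta_rot":[0,0,2.8],"fingers":255},
    {"linear":[0.1,-0.205,-0.035],"delta_rot":[0,0,2.8],"fingers":255},
    {"linear":[0.12,-0.245,-0.035],"delta_rot":[0,0,2.8],"fingers":255},
    {"linear":[0.137,-0.28,-0.035],"delta_rot":[0,0,2.8],"fingers":255}
  ]
}}

```text
time: 5.1
tool_pos: [0.5344, 0.1037, 0.1472]
tool_rot: [0.0, 0.995, 0.105, -0.0]
contact_force: [1.0, -0.2, -1.3]
gripper_width: 0.153
```

Call:
{"name": "apply_moves", "arguments": {
  "commands": [
    {"linear":[0.012,-0.024,0],"delta_rot":[0,0,0],"fingers":255},
    {"linear":[0.017,-0.034,0],"delta_rot":[0,0,0],"fingers":255},
    {"linear":[0.018,-0.036,0],"delta_rot":[0,0,0],"fingers":255},
    {"linear":[0.018,-0.036,0],"delta_rot":[0,0,0],"fingers":255},
    {"linear":[0.018,-0.036,0],"delta_rot":[0,0,0],"fingers":255},
    {"linear":[0.018,-0.036,0],"delta_rot":[0,0,0],"fingers":255},
    {"linear":[0.018,-0.036,0],"delta_rot":[0,0,0],"fingers":255},
    {"linear":[0.018,-0.036,0],"delta_rot":[0,0,0],"fingers":255}
  ]
}}

```text
time: 5.9
tool_pos: [0.5451, 0.14, 0.1474]
tool_rot: [0.0, 0.995, 0.104, 0.0]
contact_force: [0.1, -0.4, -1.9]
gripper_width: 0.155
```

Run:
```python
from h import *
import pickle
s=state(); f=eyes.grab_frame('wrist'); cv2.imwrite('pics/w4.png',f[:,:,::-1]); pickle.dump(s,open('pics/w4.pkl','wb'))
delta([.545,.14,.15],12,s)
```

```text
lin [-0.0001 -0.0001 -0.0026] rot [ 0.   -0.   -0.08] | pos [0.5451 0.14   0.1474] yaw 11.92 t 5.9 j [ 0.12 -0.03  1.84 -0.    1.33  1.48] F [ 0.14 -0.35 -1.92] w 0.155
```

View pics/w4.png

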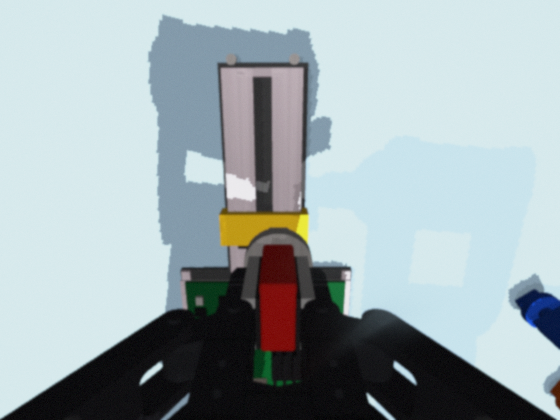

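Wrist view: rail from row 65 (columns 219–307) down to the yellow jaw's rear face at row ~211; dark slot about columns 253–271, rows 78–210. Now edges.

Run:
```python
from h import *
import pickle
f=cv2.imread('pics/w4.png'); s=pickle.load(open('pics/w4.pkl','rb')); c=cam('wrist',s)
g=cv2.GaussianBlur(cv2.cvtColor(f,cv2.COLOR_BGR2GRAY),(3,3),0).astype(float)
L=[];Rr=[];O1=[];O2=[]
def cross(row,a,b,t,sgn):
    v=g[row,a:b]
    for i in range(len(v)-1):
        if sgn*(v[i]-t)>0 and sgn*(v[i+1]-t)<=0: return a+i+(v[i]-t)/(v[i]-v[i+1])
for r in list(range(85,170,5)):
    l=cross(r,240,264,90,1); rr=cross(r,262,285,90,-1)
    if l and rr: 
        L.append(onplane(c,(l,r),.023)[:2]); Rr.append(onplane(c,(rr,r),.023)[:2])
    if r%20==5: print(r,l,rr,g[r,212:228].astype(int),g[r,296:314].astype(int))
L=np.array(L);Rr=np.array(Rr)
for A in (L,Rr,(L+Rr)/2):
    v=cv2.fitLine(A.astype(np.float32),cv2.DIST_HUBER,0,1e-5,1e-5).ravel(); print(v.round(4),np.degrees(np.arctan(v[1]/v[0])).round(2))
print('width',np.linalg.norm(L-Rr,axis=1).round(4))
for n,uv,z in [('endL',(219.5,67),.023),('endR',(306.5,66),.023),('jawL',(220,211),.032),('jawR',(307.5,211),.032),('jawLf',(221,245),.032),]: print(n,onplane(c,uv,z).round(4))
v=s['tool_rot']
# held stud: red top edges
cv2.imwrite('pics/w4z.png',cv2.resize(f[200:380,200:360],(640,600),interpolation=cv2.INTER_CUBIC))
cv2.imwrite('pics/w4r.png',cv2.resize(f[50:260,200:330],(495,600*800//600),interpolation=cv2.INTER_CUBIC)[:600*2])
```

```text
85 253.19354838709677 270.5 [149 149 150 149 146 134 110  88  88 114 144 162 168 168 169 169] [178 175 173 172 171 165 145 108  72  56  63  84 109 127 137 144 149 150]
105 253.62857142857143 270.55172413793105 [150 150 150 149 149 147 135 110  87  87 111 142 159 165 165 165] [173 171 169 167 164 149 119  84  60  56  71  97 118 128 134 140 146 149]
125 254.0 270.82142857142856 [150 150 150 150 150 149 146 136 113  89  85 109 138 155 160 161] [168 165 163 162 158 141 108  74  56  59  80 108 128 139 146 149 150 151]
145 254.42424242424244 271.15625 [150 150 149 150 150 150 149 147 138 116  90  85 107 136 153 158] [163 161 159 156 147 123  90  62  52  64  89 113 129 137 144 149 150 150]
165 254.78787878787878 271.25 [228 229 229 229 229 228 228 229 227 217 190 151 127 129 143 153] [158 155 154 153 146 131 113 104 114 147 187 212 220 223 226 228 229 229]
[0.9783 0.207  0.602  0.1717] 11.95
[0.9773 0.2121 0.6    0.1582] 12.24
[0.9777 0.2098 0.5939 0.1634] 12.11
width [0.0127 0.0127 0.0126 0.0127 0.0126 0.0128 0.0128 0.0128 0.0128 0.0128
 0.0127 0.0128 0.0129 0.0129 0.0129 0.0129 0.0129]
endL [0.632  0.2026 0.023 ]
endR [0.6456 0.1414 0.023 ]
jawL [0.5268 0.1842 0.032 ]
jawR [0.5412 0.1163 0.032 ]
jawLf [0.4978 0.1788 0.032 ]
```

View pics/w4z.png

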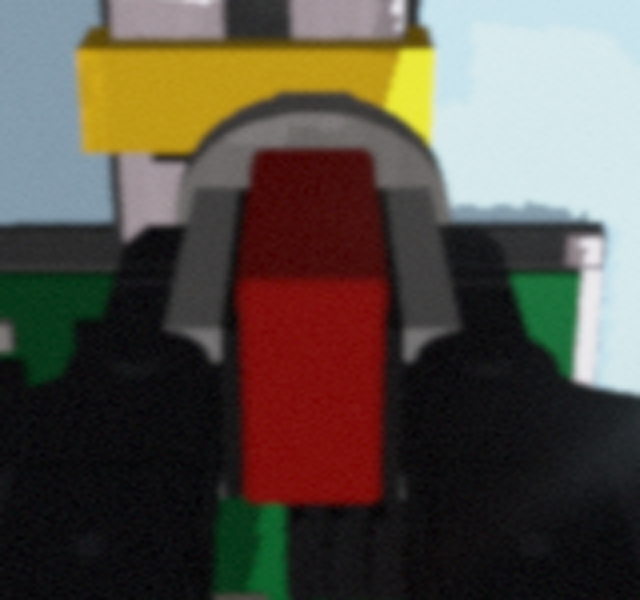

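Run:
```python
from h import *
T=eyes.camera_params('wrist')['T_tool_cam']; K=cam('side')and None
p=eyes.camera_params('wrist');K=np.array([[p['fx'],0,p['cx']],[0,p['fy'],p['cy']],[0,0,1]])
for uv,z in [((259,282.5),-.0347),((297,282.5),-.0347),((295.5,350),-.0347),((261,350),-.0347),((263.5,245),.0013),((293,245),.0013),((278,228),-.0347+.0425),((278,228),-.0347+.0425)]:
    d=T[:3,:3]@np.linalg.solve(K,[uv[0],uv[1],1]); o=T[:3,3]; print(uv,(o+d*(z-o[2])/d[2]).round(4))
delta([.596,.1638,.075],12.1)
```

```text
(259, 282.5) [ 0.0156 -0.0079 -0.0347]
(297, 282.5) [ 0.0157  0.0056 -0.0347]
(295.5, 350) [-0.0134  0.0055 -0.0347]
(261, 350) [-0.0134 -0.0076 -0.0347]
(263.5, 245) [ 0.0137 -0.0077  0.0013]
(293, 245) [0.0138 0.0057 0.0013]
(278, 228) [ 0.0195 -0.0011  0.0078]
(278, 228) [ 0.0195 -0.0011  0.0078]
lin [ 0.0547 -0.0127  0.0724] rot [ 0.   -0.   -0.17] | pos [0.5451 0.1401 0.1474] yaw 11.93 t 5.95 j [ 0.12 -0.03  1.84 -0.    1.33  1.48] F [ 0.45  0.3  -1.63] w 0.156
```

Call:
{"name": "apply_moves", "arguments": {
  "commands": [
    {"linear":[0.01,-0.003,0.005],"delta_rot":[0,0,-0.2],"fingers":255},
    {"linear":[0.03,-0.007,0.02],"delta_rot":[0,0,-0.2],"fingers":255},
    {"linear":[0.045,-0.01,0.04],"delta_rot":[0,0,-0.2],"fingers":255},
    {"linear":[0.0547,-0.0127,0.06],"delta_rot":[0,0,-0.2],"fingers":255},
    {"linear":[0.0547,-0.0127,0.075],"delta_rot":[0,0,-0.2],"fingers":255},
    {"linear":[0.0547,-0.0127,0.082],"delta_rot":[0,0,-0.2],"fingers":255},
    {"linear":[0.0547,-0.0127,0.082],"delta_rot":[0,0,-0.2],"fingers":255},
    {"linear":[0.0547,-0.0127,0.082],"delta_rot":[0,0,-0.2],"fingers":255}
  ]
}}

```text
time: 6.75
tool_pos: [0.5961, 0.1642, 0.0659]
tool_rot: [-0.0, 0.994, 0.106, 0.0]
contact_force: [0.6, 0.4, -1.4]
gripper_width: 0.157
```

Run:
```python
from h import *
import pickle
s=state()
for n in ['wrist','side','scene']:
    f=eyes.grab_frame(n); cv2.imwrite(f'pics/{n}5.png',f[:,:,::-1])
pickle.dump(s,open('pics/w5.pkl','wb'))
delta([.596,.1638,.064],12.1,s)
a=cv2.imread('pics/side5.png')[130:240,210:340]; b=cv2.imread('pics/scene5.png')[150:250,250:370]
cv2.imwrite('pics/z5.png',np.vstack([cv2.resize(a,(520,440),interpolation=2)[:300+140],]))
cv2.imwrite('pics/z5b.png',cv2.resize(b,(600,500),interpolation=2))
```

```text
lin [-0.0002  0.0004  0.0019] rot [ 0.   -0.05  0.06] | pos [0.5961 0.1642 0.0659] yaw 12.16 t 6.75 j [ 0.15  0.19  1.75 -0.    1.2   1.51] F [ 0.56  0.41 -1.44] w 0.157
```

View pics/wrist5.png

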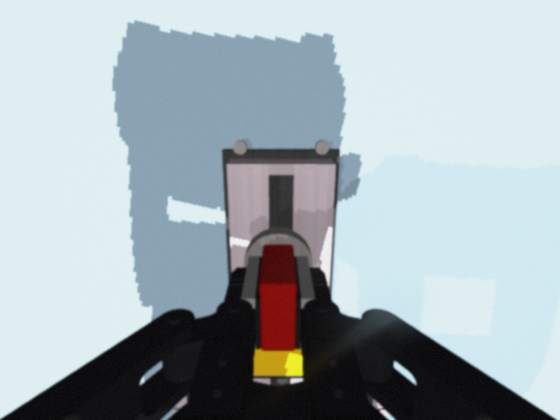

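View pics/z5.png

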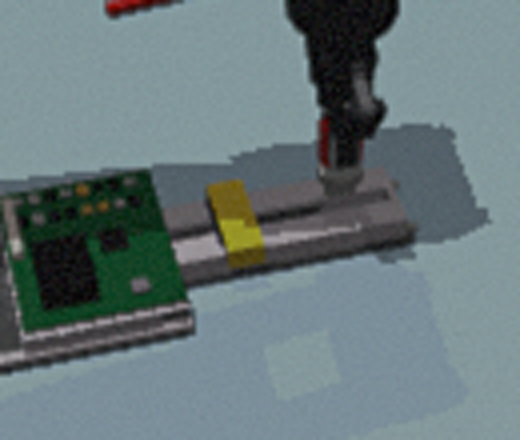

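View pics/z5b.png

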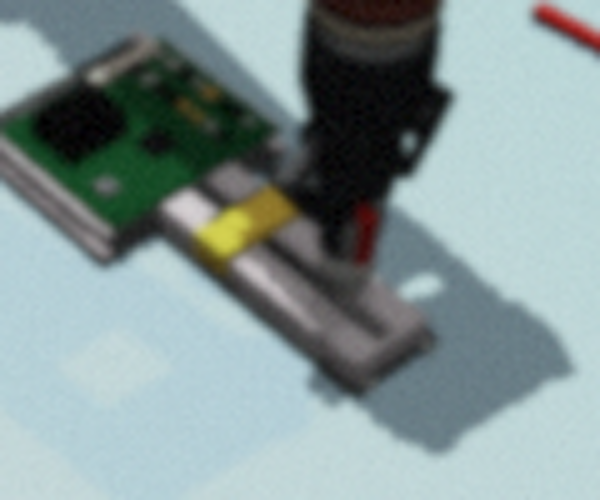

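Wrist view: slot ahead at columns ~269–293 (rows 176–228), collar centred at ~278. Measuring both in the tool frame.

Run:
```python
from h import *
import pickle
f=cv2.imread('pics/wrist5.png'); s=pickle.load(open('pics/w5.pkl','rb')); c=cam('wrist',s)
M=q(s['tool_rot']).as_matrix()
g=cv2.GaussianBlur(cv2.cvtColor(f,cv2.COLOR_BGR2GRAY),(3,3),0).astype(float)
A=[]
for r in range(182,226,5):
    v=g[r]; t=90
    l=[i+(v[i]-t)/(v[i]-v[i+1]) for i in range(258,282) if v[i]>t>=v[i+1]][:1]
    rr=[i+(v[i]-t)/(v[i]-v[i+1]) for i in range(278,305) if v[i]<=t<v[i+1]][-1:]
    if l and rr:
        a=[M.T@(onplane(c,(u,r),.023)-s['tool_pos']) for u in (l[0],rr[0])]
        A.append((a[0]+a[1])/2); print(r,round(l[0],1),round(rr[0],1),a[0].round(4),a[1].round(4))
A=np.array(A); pf=np.polyfit(A[:,0],A[:,1],1); print('slope deg',np.degrees(np.arctan(pf[0])),'y at stud x=.001',np.polyval(pf,.001), 'mean', A.mean(0))
print(g[240,240:320].astype(int)); print(g[160,215:235].astype(int),g[160,325:345].astype(int))
for u in (226,337): print((M.T@(onplane(c,(u,160),.023)-s['tool_pos'])).round(4))
cv2.imwrite('pics/w5z.png',cv2.resize(f[140:380,200:350],(500,800),interpolation=2)[:600])
```

```text
182 268.9 292.3 [ 0.0329 -0.0062  0.043 ] [0.0329 0.0068 0.043 ]
187 268.9 292.3 [ 0.03   -0.0062  0.0429] [0.0301 0.0068 0.0429]
192 268.9 292.3 [ 0.0272 -0.0062  0.0429] [0.0272 0.0069 0.0429]
197 269.0 292.1 [ 0.0242 -0.0062  0.0429] [0.0243 0.0068 0.0429]
202 269.2 292.1 [ 0.0213 -0.0061  0.0429] [0.0213 0.0068 0.0429]
207 269.1 292.1 [ 0.0183 -0.0061  0.0429] [0.0184 0.0069 0.0429]
212 269.1 292.2 [ 0.0153 -0.0062  0.0429] [0.0154 0.007  0.0429]
217 269.1 292.2 [ 0.0123 -0.0062  0.0429] [0.0123 0.0071 0.0429]
222 268.8 292.2 [ 0.0093 -0.0064  0.0429] [0.0093 0.0071 0.0429]
slope deg -0.2804052239160769 y at stud x=.001 0.0004559708830952105 mean [0.02122094 0.00035701 0.04294162]
[233 230 225 221 219 218 214 204 192 173 144 109  81  67  66  72  84  98
 109 118 124 126 128 128 127 126 126 126 124 120 117 115 116 118 118 116
 112 110 111 111 112 112 113 113 113 115 115 115 115 115 115 114 112 112
 112 112 110 105  98  88  77  68  66  73  88 107 124 136 142 145 145 145
 144 143 143 144 145 146 147 147]
[157 158 158 159 158 153 138 109  78  61  56  56  58  62  68  73  77  78
  77  77] [ 77  77  77  77  77  76  72  66  59  55  58  69  86 102 117 130 141 149
 154 156]
[ 0.0452 -0.0294  0.043 ]
[0.0452 0.0309 0.043 ]
```

View pics/w5z.png

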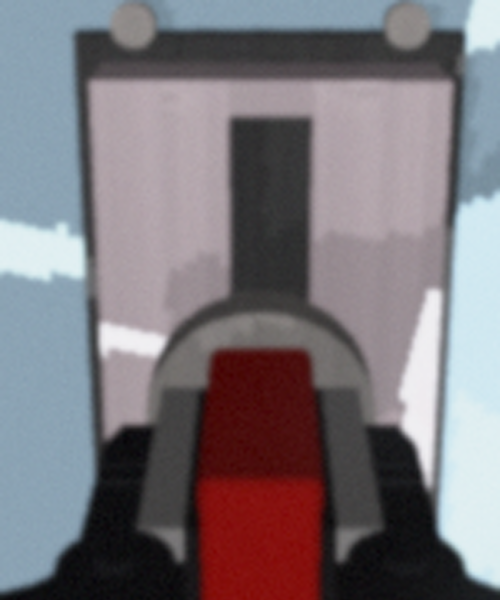

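Slot mid-line sits about +1.4 mm in tool y from the stud (same camera, so bias cancels). Correct that and descend to just past the lip plane, watching force.

Call:
{"name": "apply_moves", "arguments": {
  "commands": [
    {"linear":[0,0.0014,0.002],"delta_rot":[0,0,0],"fingers":255},
    {"linear":[0,0.0014,0.005],"delta_rot":[0,0,0],"fingers":255},
    {"linear":[0,0.0014,0.008],"delta_rot":[0,0,0],"fingers":255},
    {"linear":[0,0.0014,0.01],"delta_rot":[0,0,0],"fingers":255},
    {"linear":[0,0.0014,0.011],"delta_rot":[0,0,0],"fingers":255},
    {"linear":[0,0.0014,0.012],"delta_rot":[0,0,0],"fingers":255},
    {"linear":[0,0.0014,0.013],"delta_rot":[0,0,0],"fingers":255},
    {"linear":[0,0.0014,0.013],"delta_rot":[0,0,0],"fingers":255}
  ]
}}

```text
time: 7.7
tool_pos: [0.5962, 0.1629, 0.0522]
tool_rot: [0.0, 0.994, 0.106, -0.0]
contact_force: [-0.5, 0.5, -2.3]
gripper_width: 0.156
```

Call:
{"name": "apply_moves", "arguments": {
  "commands": [
    {"linear":[0,0,0.001],"delta_rot":[0,0,0],"fingers":255},
    {"linear":[0,0,0.002],"delta_rot":[0,0,0],"fingers":255},
    {"linear":[0,0,0.003],"delta_rot":[0,0,0],"fingers":255},
    {"linear":[0,0,0.004],"delta_rot":[0,0,0],"fingers":255},
    {"linear":[0,0,0.005],"delta_rot":[0,0,0],"fingers":255},
    {"linear":[0,0,0.006],"delta_rot":[0,0,0],"fingers":255},
    {"linear":[0,0,0.006],"delta_rot":[0,0,0],"fingers":255},
    {"linear":[0,0,0.006],"delta_rot":[0,0,0],"fingers":255}
  ]
}}

```text
time: 8.5
tool_pos: [0.5962, 0.1629, 0.0463]
tool_rot: [-0.0, 0.994, 0.106, -0.0]
contact_force: [0.5, -0.3, -2.5]
gripper_width: 0.156
```

Call:
{"name": "apply_moves", "arguments": {
  "commands": [
    {"linear":[0,0,0.002],"delta_rot":[0,0,0],"fingers":255},
    {"linear":[0,0,0.0035],"delta_rot":[0,0,0],"fingers":255},
    {"linear":[0,0,0.0045],"delta_rot":[0,0,0],"fingers":255},
    {"linear":[0,0,0.0052],"delta_rot":[0,0,0],"fingers":255},
    {"linear":[0,0,0.0058],"delta_rot":[0,0,0],"fingers":255},
    {"linear":[0,0,0.0063],"delta_rot":[0,0,0],"fingers":255},
    {"linear":[0,0,0.0063],"delta_rot":[0,0,0],"fingers":255},
    {"linear":[0,0,0.0063],"delta_rot":[0,0,0],"fingers":255}
  ]
}}

```text
time: 9.3
tool_pos: [0.5963, 0.1629, 0.04]
tool_rot: [-0.0, 0.994, 0.106, 0.0]
contact_force: [-0.3, 0.4, -2.0]
gripper_width: 0.153
```

Run:
```python
from h import *
s=state()
f=eyes.grab_frame('wrist'); cv2.imwrite(f'pics/w6.png',f[:,:,::-1])
delta([.596,.1638,.064],12.1,s); print(state()['contact_force'],state()['ft_torque'])
```

```text
lin [-0.0001 -0.0009 -0.024 ] rot [-0.   -0.    0.06] | pos [0.5963 0.1629 0.04  ] yaw 12.16 t 9.3 j [0.15 0.22 1.76 0.   1.15 1.5 ] F [-0.33  0.44 -2.  ] w 0.153
[-0.87287561 -0.23348437 -2.22157879] [-0.0070632  -0.02002608 -0.04983026]
```

View pics/w6.png

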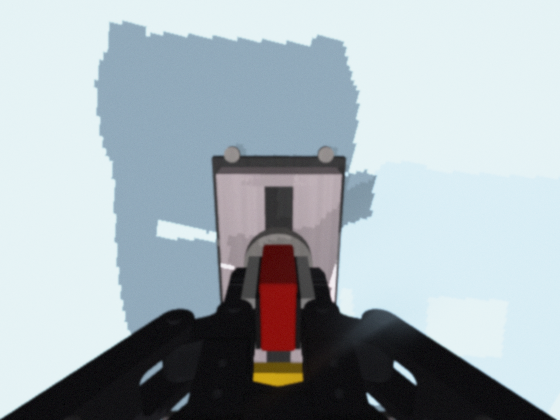

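Head is down in the slot, lengthwise, slot centred ahead of the collar (columns 265–293), no contact forces. Estimate how far the board edge is, as a hint of the end position.

Run:
```python
from h import *
import pickle
s=pickle.load(open('pics/w4.pkl','rb')); c=cam('wrist',s)
d=np.array([-.9777,-.2098]); j=np.array([.534,.1503])  # jaw rear face = holder x -30
for n,uv,z in [('jawrear',(264,211),.032),('jawfrontL',(221,245),.032),('greenL',(200,281),.028),('greenR',(340,281),.028),('darkR',(340,267),.028),('darkL',(200,268),.028)]:
    P=onplane(c,uv,z); print(n,P.round(4),'holder x',((P[:2]-j)@d-.03).round(4))
delta([.596,.1638,.064],12.1); s=state(); print('stud holder x',(s['tool_pos'][:2]-j)@d-.03)
```

```text
jawrear [0.5341 0.15   0.032 ] holder x -0.03
jawfrontL [0.4979 0.1788 0.032 ] holder x -0.0006
greenL [0.4586 0.1915 0.028 ] holder x 0.0351
greenR [0.4837 0.0732 0.028 ] holder x 0.0353
darkR [0.4967 0.0768 0.028 ] holder x 0.0219
darkL [0.471  0.1932 0.028 ] holder x 0.0225
lin [-0.0001 -0.0009 -0.024 ] rot [ 0.   -0.    0.07] | pos [0.5963 0.1629 0.04  ] yaw 12.17 t 9.35 j [ 0.15  0.22  1.76 -0.    1.15  1.5 ] F [-0.87 -0.23 -2.22] w 0.154
stud holder x -0.09354385899781466
```

Call:
{"name": "apply_moves", "arguments": {
  "commands": [
    {"linear":[-0.004,0,0],"delta_rot":[0,0,0],"fingers":255},
    {"linear":[-0.012,0,0],"delta_rot":[0,0,0],"fingers":255},
    {"linear":[-0.021,0,0],"delta_rot":[0,0,0],"fingers":255},
    {"linear":[-0.03,0,0],"delta_rot":[0,0,0],"fingers":255},
    {"linear":[-0.038,0,0],"delta_rot":[0,0,0],"fingers":255},
    {"linear":[-0.044,0,0],"delta_rot":[0,0,0],"fingers":255},
    {"linear":[-0.048,0,0],"delta_rot":[0,0,0],"fingers":255},
    {"linear":[-0.05,0,0],"delta_rot":[0,0,0],"fingers":255}
  ]
}}

```text
time: 10.15
tool_pos: [0.5474, 0.1524, 0.0402]
tool_rot: [-0.0, 0.994, 0.106, 0.001]
contact_force: [1.1, 0.1, -2.4]
gripper_width: 0.155
```

Call:
{"name": "apply_moves", "arguments": {
  "commands": [
    {"linear":[-0.002,0,0],"delta_rot":[0,0,0],"fingers":255},
    {"linear":[-0.004,0,0],"delta_rot":[0,0,0],"fingers":255},
    {"linear":[-0.006,0,0],"delta_rot":[0,0,0],"fingers":255},
    {"linear":[-0.008,0,0],"delta_rot":[0,0,0],"fingers":255},
    {"linear":[-0.01,0,0],"delta_rot":[0,0,0],"fingers":255},
    {"linear":[-0.012,0,0],"delta_rot":[0,0,0],"fingers":255},
    {"linear":[-0.013,0,0],"delta_rot":[0,0,0],"fingers":255},
    {"linear":[-0.013,0,0],"delta_rot":[0,0,0],"fingers":255}
  ]
}}

```text
time: 10.95
tool_pos: [0.5347, 0.1496, 0.0401]
tool_rot: [0.0, 0.994, 0.106, 0.0]
contact_force: [1.8, 0.3, -1.8]
gripper_width: 0.153
```

```bash
cat >> h.py <<'E'
def hold():
    s=state(); d=np.array([-.9777,-.2098]); j=np.array([.534,.1503]); n=np.array([-d[1],d[0]])
    v=s['tool_pos'][:2]-np.array([.5963,.1629]); F=s['contact_force']
    print('t',round(s['time'],2),'x',round((s['tool_pos'][:2]-j)@d-.03,4),'lat',round(v@n,4),'z',s['tool_pos'][2].round(4),'yaw',round(yaw(s),2),'Fx',round(F[:2]@d,2),'Fy',round(F[:2]@n,2),'Fz',round(F[2],2),'M',s['ft_torque'].round(3),'w',round(s['gripper_width'],3))
E
python3 - <<'E'
from h import *
hold()
f=eyes.grab_frame('wrist'); cv2.imwrite(f'pics/w7.png',f[:,:,::-1])
g=eyes.grab_frame('side'); cv2.imwrite(f'pics/side7.png',cv2.resize(g[130:240,210:340],(650,550),interpolation=2)[:,:,::-1]); hold()
E
```

```text
t 10.95 x -0.0305 lat 0.0001 z 0.0401 yaw 12.16 Fx -1.81 Fy 0.11 Fz -1.76 M [ 0.067 -0.249  0.009] w 0.153
t 11.05 x -0.0306 lat 0.0001 z 0.0402 yaw 12.16 Fx -1.27 Fy -0.44 Fz -0.11 M [ 0.136 -0.276  0.041] w 0.155
```

View pics/side7.png

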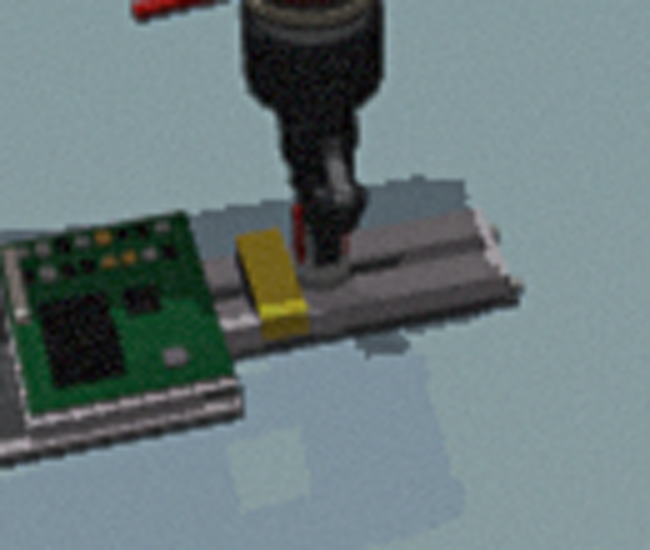

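View pics/w7.png

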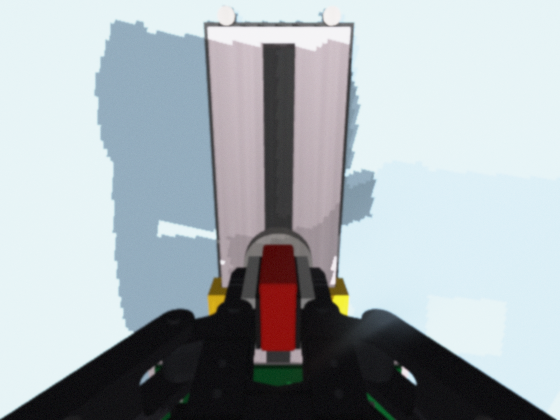

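Stud is pushing the jaw (2 N spring), aligned in the slot; about 16–20 mm left between jaw and board. Now slow approach by feel.

Call:
{"name": "apply_moves", "arguments": {
  "commands": [
    {"linear":[-0.001,0,0],"delta_rot":[0,0,0],"fingers":255},
    {"linear":[-0.002,0,0],"delta_rot":[0,0,0],"fingers":255},
    {"linear":[-0.003,0,0],"delta_rot":[0,0,0],"fingers":255},
    {"linear":[-0.0035,0,0],"delta_rot":[0,0,0],"fingers":255},
    {"linear":[-0.004,0,0],"delta_rot":[0,0,0],"fingers":255},
    {"linear":[-0.0045,0,0],"delta_rot":[0,0,0],"fingers":255},
    {"linear":[-0.005,0,0],"delta_rot":[0,0,0],"fingers":255},
    {"linear":[-0.005,0,0],"delta_rot":[0,0,0],"fingers":255}
  ]
}}

```text
time: 11.85
tool_pos: [0.5297, 0.1486, 0.04]
tool_rot: [0.0, 0.994, 0.106, -0.0]
contact_force: [1.6, 0.5, 0.4]
gripper_width: 0.16
```

Call:
{"name": "apply_moves", "arguments": {
  "commands": [
    {"linear":[-0.0005,0,0],"delta_rot":[0,0,0],"fingers":255},
    {"linear":[-0.001,0,0],"delta_rot":[0,0,0],"fingers":255},
    {"linear":[-0.0015,0,0],"delta_rot":[0,0,0],"fingers":255},
    {"linear":[-0.002,0,0],"delta_rot":[0,0,0],"fingers":255},
    {"linear":[-0.002,0,0],"delta_rot":[0,0,0],"fingers":255},
    {"linear":[-0.002,0,0],"delta_rot":[0,0,0],"fingers":255},
    {"linear":[-0.002,0,0],"delta_rot":[0,0,0],"fingers":255},
    {"linear":[-0.002,0,0],"delta_rot":[0,0,0],"fingers":255}
  ]
}}

```text
time: 12.65
tool_pos: [0.5278, 0.1481, 0.04]
tool_rot: [-0.0, 0.994, 0.106, -0.0]
contact_force: [2.0, 0.9, -0.2]
gripper_width: 0.155
```

```bash
python3 -c "
from h import *
hold()"
```

```text
t 12.65 x -0.0235 lat 0.0001 z 0.04 yaw 12.16 Fx -2.16 Fy -0.46 Fz -0.24 M [ 0.079 -0.352 -0.033] w 0.155
```

Call:
{"name": "apply_moves", "arguments": {
  "commands": [
    {"linear":[-0.0005,0,0],"delta_rot":[0,0,0],"fingers":255},
    {"linear":[-0.001,0,0],"delta_rot":[0,0,0],"fingers":255},
    {"linear":[-0.0015,0,0],"delta_rot":[0,0,0],"fingers":255},
    {"linear":[-0.002,0,0],"delta_rot":[0,0,0],"fingers":255},
    {"linear":[-0.002,0,0],"delta_rot":[0,0,0],"fingers":255},
    {"linear":[-0.002,0,0],"delta_rot":[0,0,0],"fingers":255},
    {"linear":[-0.002,0,0],"delta_rot":[0,0,0],"fingers":255},
    {"linear":[-0.002,0,0],"delta_rot":[0,0,0],"fingers":255}
  ]
}}

```text
time: 13.45
tool_pos: [0.5259, 0.1477, 0.04]
tool_rot: [-0.0, 0.994, 0.106, -0.0]
contact_force: [1.9, 0.2, -0.7]
gripper_width: 0.154
```

```bash
python3 -c "
from h import *
hold()"
```

```text
t 13.45 x -0.0215 lat 0.0 z 0.04 yaw 12.17 Fx -1.94 Fy 0.19 Fz -0.65 M [ 0.07  -0.346  0.01 ] w 0.154
```

Call:
{"name": "apply_moves", "arguments": {
  "commands": [
    {"linear":[-0.0005,0,0],"delta_rot":[0,0,0],"fingers":255},
    {"linear":[-0.001,0,0],"delta_rot":[0,0,0],"fingers":255},
    {"linear":[-0.0015,0,0],"delta_rot":[0,0,0],"fingers":255},
    {"linear":[-0.002,0,0],"delta_rot":[0,0,0],"fingers":255},
    {"linear":[-0.0025,0,0],"delta_rot":[0,0,0],"fingers":255},
    {"linear":[-0.0025,0,0],"delta_rot":[0,0,0],"fingers":255},
    {"linear":[-0.0025,0,0],"delta_rot":[0,0,0],"fingers":255},
    {"linear":[-0.0025,0,0],"delta_rot":[0,0,0],"fingers":255}
  ]
}}

```text
time: 14.25
tool_pos: [0.5234, 0.1472, 0.04]
tool_rot: [0.0, 0.994, 0.106, -0.0]
contact_force: [3.3, 1.1, -1.0]
gripper_width: 0.154
```

```bash
python3 -c "
from h import *
hold()"
```

```text
t 14.25 x -0.019 lat 0.0001 z 0.04 yaw 12.16 Fx -3.48 Fy -0.37 Fz -0.96 M [ 0.015 -0.381 -0.022] w 0.154
```

Call:
{"name": "apply_moves", "arguments": {
  "commands": [
    {"linear":[-0.0005,0,0],"delta_rot":[0,0,0],"fingers":255},
    {"linear":[-0.001,0,0],"delta_rot":[0,0,0],"fingers":255},
    {"linear":[-0.0015,0,0],"delta_rot":[0,0,0],"fingers":255},
    {"linear":[-0.002,0,0],"delta_rot":[0,0,0],"fingers":255},
    {"linear":[-0.0025,0,0],"delta_rot":[0,0,0],"fingers":255},
    {"linear":[-0.0025,0,0],"delta_rot":[0,0,0],"fingers":255},
    {"linear":[-0.0025,0,0],"delta_rot":[0,0,0],"fingers":255},
    {"linear":[-0.0025,0,0],"delta_rot":[0,0,0],"fingers":255}
  ]
}}

```text
time: 15.05
tool_pos: [0.521, 0.1467, 0.04]
tool_rot: [-0.0, 0.994, 0.106, -0.0]
contact_force: [2.9, 1.1, -0.7]
gripper_width: 0.155
```

```bash
python3 -c "
from h import *
hold()"
```

```text
t 15.05 x -0.0165 lat 0.0 z 0.04 yaw 12.17 Fx -3.09 Fy -0.43 Fz -0.72 M [ 0.079 -0.34  -0.015] w 0.155
```

Call:
{"name": "apply_moves", "arguments": {
  "commands": [
    {"linear":[-0.0005,0,0],"delta_rot":[0,0,0],"fingers":255},
    {"linear":[-0.001,0,0],"delta_rot":[0,0,0],"fingers":255},
    {"linear":[-0.0015,0,0],"delta_rot":[0,0,0],"fingers":255},
    {"linear":[-0.002,0,0],"delta_rot":[0,0,0],"fingers":255},
    {"linear":[-0.002,0,0],"delta_rot":[0,0,0],"fingers":255},
    {"linear":[-0.002,0,0],"delta_rot":[0,0,0],"fingers":255},
    {"linear":[-0.002,0,0],"delta_rot":[0,0,0],"fingers":255},
    {"linear":[-0.002,0,0],"delta_rot":[0,0,0],"fingers":255}
  ]
}}

```text
time: 15.85
tool_pos: [0.519, 0.1463, 0.04]
tool_rot: [0.0, 0.994, 0.106, -0.0]
contact_force: [3.0, 0.2, -0.9]
gripper_width: 0.16
```

```bash
python3 -c "
from h import *
hold()"
```

```text
t 15.85 x -0.0145 lat 0.0001 z 0.04 yaw 12.17 Fx -3.02 Fy 0.43 Fz -0.92 M [ 0.128 -0.397  0.041] w 0.16
```

Call:
{"name": "apply_moves", "arguments": {
  "commands": [
    {"linear":[-0.0005,0,0],"delta_rot":[0,0,0],"fingers":255},
    {"linear":[-0.001,0,0],"delta_rot":[0,0,0],"fingers":255},
    {"linear":[-0.0015,0,0],"delta_rot":[0,0,0],"fingers":255},
    {"linear":[-0.002,0,0],"delta_rot":[0,0,0],"fingers":255},
    {"linear":[-0.002,0,0],"delta_rot":[0,0,0],"fingers":255},
    {"linear":[-0.002,0,0],"delta_rot":[0,0,0],"fingers":255},
    {"linear":[-0.002,0,0],"delta_rot":[0,0,0],"fingers":255},
    {"linear":[-0.002,0,0],"delta_rot":[0,0,0],"fingers":255}
  ]
}}

```text
time: 16.65
tool_pos: [0.5171, 0.1458, 0.04]
tool_rot: [0.0, 0.994, 0.106, -0.0]
contact_force: [2.6, 0.4, -1.5]
gripper_width: 0.157
```

```bash
python3 -c "
from h import *
hold()
g=eyes.grab_frame('side'); cv2.imwrite('pics/side8.png',cv2.resize(g[130:240,210:340],(650,550),interpolation=2)[:,:,::-1]); hold()"
```

```text
t 16.65 x -0.0125 lat 0.0001 z 0.04 yaw 12.17 Fx -2.67 Fy 0.18 Fz -1.53 M [ 0.103 -0.379 -0.048] w 0.157
t 16.7 x -0.0125 lat 0.0001 z 0.04 yaw 12.16 Fx -2.49 Fy 1.09 Fz -1.42 M [ 0.067 -0.404  0.009] w 0.155
```

View pics/side8.png

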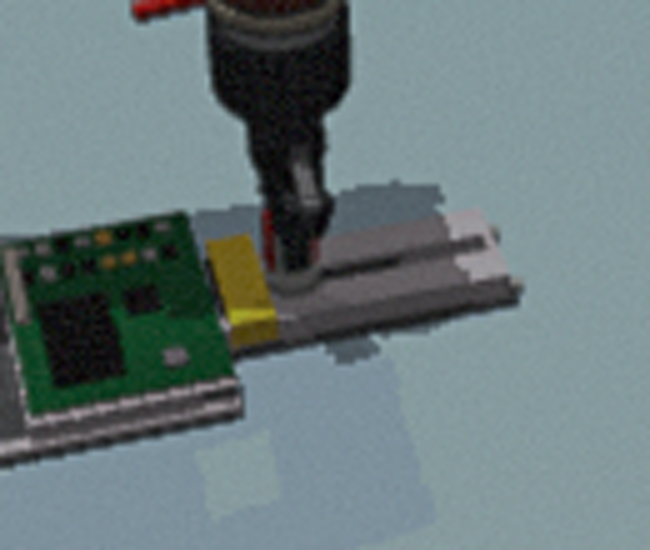

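Jaw is almost at the board (gap a few zoom pixels near (215,300)). Smaller steps now.

Call:
{"name": "apply_moves", "arguments": {
  "commands": [
    {"linear":[-0.0003,0,0],"delta_rot":[0,0,0],"fingers":255},
    {"linear":[-0.0006,0,0],"delta_rot":[0,0,0],"fingers":255},
    {"linear":[-0.0009,0,0],"delta_rot":[0,0,0],"fingers":255},
    {"linear":[-0.0012,0,0],"delta_rot":[0,0,0],"fingers":255},
    {"linear":[-0.0015,0,0],"delta_rot":[0,0,0],"fingers":255},
    {"linear":[-0.0015,0,0],"delta_rot":[0,0,0],"fingers":255},
    {"linear":[-0.0015,0,0],"delta_rot":[0,0,0],"fingers":255},
    {"linear":[-0.0015,0,0],"delta_rot":[0,0,0],"fingers":255}
  ]
}}

```text
time: 17.5
tool_pos: [0.5156, 0.1455, 0.04]
tool_rot: [-0.0, 0.994, 0.106, -0.0]
contact_force: [1.8, 1.1, -0.6]
gripper_width: 0.153
```

```bash
python3 -c "
from h import *
hold()"
```

```text
t 17.5 x -0.011 lat 0.0 z 0.04 yaw 12.17 Fx -1.95 Fy -0.68 Fz -0.59 M [ 0.078 -0.431  0.027] w 0.153
```

Call:
{"name": "apply_moves", "arguments": {
  "commands": [
    {"linear":[-0.0003,0,0],"delta_rot":[0,0,0],"fingers":255},
    {"linear":[-0.0006,0,0],"delta_rot":[0,0,0],"fingers":255},
    {"linear":[-0.0009,0,0],"delta_rot":[0,0,0],"fingers":255},
    {"linear":[-0.0012,0,0],"delta_rot":[0,0,0],"fingers":255},
    {"linear":[-0.0015,0,0],"delta_rot":[0,0,0],"fingers":255},
    {"linear":[-0.0015,0,0],"delta_rot":[0,0,0],"fingers":255},
    {"linear":[-0.0015,0,0],"delta_rot":[0,0,0],"fingers":255},
    {"linear":[-0.0015,0,0],"delta_rot":[0,0,0],"fingers":255}
  ]
}}

```text
time: 18.3
tool_pos: [0.5141, 0.1452, 0.04]
tool_rot: [-0.0, 0.994, 0.106, -0.0]
contact_force: [2.1, 0.3, -1.0]
gripper_width: 0.156
```

```bash
python3 -c "
from h import *
hold()"
```

```text
t 18.3 x -0.0095 lat 0.0001 z 0.04 yaw 12.17 Fx -2.11 Fy 0.1 Fz -1.04 M [ 0.092 -0.409  0.024] w 0.156
```

Call:
{"name": "apply_moves", "arguments": {
  "commands": [
    {"linear":[-0.0003,0,0],"delta_rot":[0,0,0],"fingers":255},
    {"linear":[-0.0006,0,0],"delta_rot":[0,0,0],"fingers":255},
    {"linear":[-0.0009,0,0],"delta_rot":[0,0,0],"fingers":255},
    {"linear":[-0.0012,0,0],"delta_rot":[0,0,0],"fingers":255},
    {"linear":[-0.0015,0,0],"delta_rot":[0,0,0],"fingers":255},
    {"linear":[-0.0015,0,0],"delta_rot":[0,0,0],"fingers":255},
    {"linear":[-0.0015,0,0],"delta_rot":[0,0,0],"fingers":255},
    {"linear":[-0.0015,0,0],"delta_rot":[0,0,0],"fingers":255}
  ]
}}

```text
time: 19.1
tool_pos: [0.5131, 0.145, 0.0401]
tool_rot: [-0.0, 0.994, 0.106, 0.001]
contact_force: [4.5, 1.3, -3.4]
gripper_width: 0.153
```

```bash
python3 -c "
from h import *
hold()"
```

```text
t 19.1 x -0.0084 lat 0.0001 z 0.0401 yaw 12.16 Fx -4.67 Fy -0.34 Fz -3.38 M [ 0.305 -1.006 -0.016] w 0.153
```

Contact felt (moved 1.1 of 1.5 mm, moment jumped). Press a little more to confirm.

Call:
{"name": "apply_moves", "arguments": {
  "commands": [
    {"linear":[-0.0002,0,0],"delta_rot":[0,0,0],"fingers":255},
    {"linear":[-0.0004,0,0],"delta_rot":[0,0,0],"fingers":255},
    {"linear":[-0.0006,0,0],"delta_rot":[0,0,0],"fingers":255},
    {"linear":[-0.0006,0,0],"delta_rot":[0,0,0],"fingers":255},
    {"linear":[-0.0006,0,0],"delta_rot":[0,0,0],"fingers":255},
    {"linear":[-0.0006,0,0],"delta_rot":[0,0,0],"fingers":255},
    {"linear":[-0.0006,0,0],"delta_rot":[0,0,0],"fingers":255},
    {"linear":[-0.0006,0,0],"delta_rot":[0,0,0],"fingers":255}
  ]
}}

```text
time: 19.9
tool_pos: [0.513, 0.1449, 0.0401]
tool_rot: [-0.0, 0.994, 0.106, 0.001]
contact_force: [5.8, 2.5, -5.2]
gripper_width: 0.151
```

```bash
python3 -c "
from h import *
hold()
g=eyes.grab_frame('side'); cv2.imwrite('pics/side9.png',cv2.resize(g[130:240,210:340],(650,550),interpolation=2)[:,:,::-1]); 
g=eyes.grab_frame('wrist'); cv2.imwrite('pics/w9.png',g[:,:,::-1]); hold()"
```

```text
t 19.9 x -0.0083 lat 0.0001 z 0.0401 yaw 12.15 Fx -6.21 Fy -1.23 Fz -5.17 M [ 0.35  -1.249 -0.011] w 0.151
t 20.0 x -0.0083 lat 0.0001 z 0.0402 yaw 12.16 Fx -6.38 Fy 0.02 Fz -3.72 M [ 0.43  -1.246  0.037] w 0.152
```

View pics/side9.png

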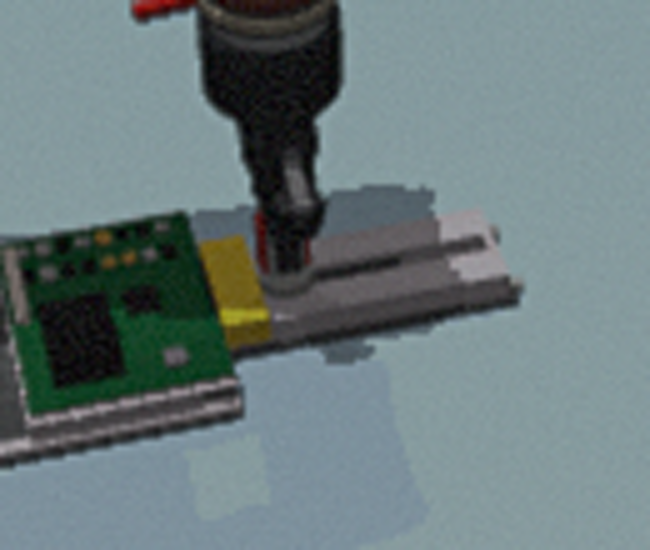

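View pics/w9.png

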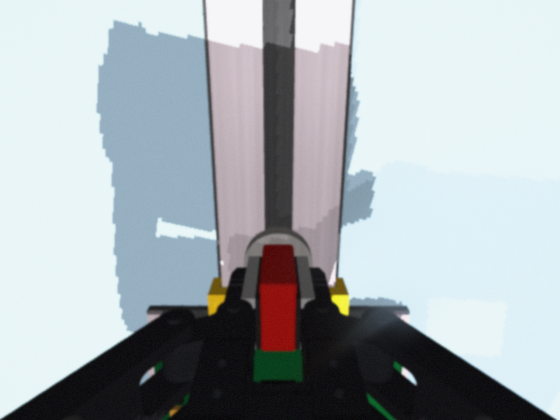

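The stop is firm (x stays at −8.3 mm, force +2 N only): the end wall, with the jaw at the board. Turn now in thirds, staying pressed; tool −z turn keeps joint 6 away from its limit.

Call:
{"name": "apply_moves", "arguments": {
  "commands": [
    {"linear":[0,0,0],"delta_rot":[0,0,-4],"fingers":255},
    {"linear":[0,0,0],"delta_rot":[0,0,-8],"fingers":255},
    {"linear":[0,0,0],"delta_rot":[0,0,-12],"fingers":255},
    {"linear":[0,0,0],"delta_rot":[0,0,-16],"fingers":255},
    {"linear":[0,0,0],"delta_rot":[0,0,-20],"fingers":255},
    {"linear":[0,0,0],"delta_rot":[0,0,-23],"fingers":255},
    {"linear":[0,0,0],"delta_rot":[0,0,-26],"fingers":255},
    {"linear":[0,0,0],"delta_rot":[0,0,-26],"fingers":255}
  ]
}}

```text
time: 20.8
tool_pos: [0.5134, 0.1455, 0.0408]
tool_rot: [-0.0, 0.945, 0.327, 0.002]
contact_force: [5.7, 3.4, -3.0]
gripper_width: 0.153
```

```bash
python3 -c "
from h import *
hold()"
```

```text
t 20.8 x -0.0089 lat -0.0003 z 0.0408 yaw 38.2 Fx -6.24 Fy -2.09 Fz -2.97 M [ 0.634 -1.131 -0.009] w 0.153
```

Yaw turned 26° with no twisting moment, past the channel's 20° limit, so the head is in the pocket. Continue.

Call:
{"name": "apply_moves", "arguments": {
  "commands": [
    {"linear":[0,0,0],"delta_rot":[0,0,-5],"fingers":255},
    {"linear":[0,0,0],"delta_rot":[0,0,-10],"fingers":255},
    {"linear":[0,0,0],"delta_rot":[0,0,-15],"fingers":255},
    {"linear":[0,0,0],"delta_rot":[0,0,-20],"fingers":255},
    {"linear":[0,0,0],"delta_rot":[0,0,-25],"fingers":255},
    {"linear":[0,0,0],"delta_rot":[0,0,-29],"fingers":255},
    {"linear":[0,0,0],"delta_rot":[0,0,-32],"fingers":255},
    {"linear":[0,0,0],"delta_rot":[0,0,-32],"fingers":255}
  ]
}}

```text
time: 21.6
tool_pos: [0.5122, 0.1452, 0.0403]
tool_rot: [-0.0, 0.818, 0.575, 0.0]
contact_force: [3.1, 3.3, -0.9]
gripper_width: 0.153
```

```bash
python3 -c "
from h import *
hold()"
```

```text
t 21.6 x -0.0076 lat -0.0003 z 0.0403 yaw 70.15 Fx -3.73 Fy -2.54 Fz -0.87 M [ 0.502 -0.578 -0.03 ] w 0.153
```

Call:
{"name": "apply_moves", "arguments": {
  "commands": [
    {"linear":[0,0,0],"delta_rot":[0,0,-5],"fingers":255},
    {"linear":[0,0,0],"delta_rot":[0,0,-10],"fingers":255},
    {"linear":[0,0,0],"delta_rot":[0,0,-15],"fingers":255},
    {"linear":[0,0,0],"delta_rot":[0,0,-20],"fingers":255},
    {"linear":[0,0,0],"delta_rot":[0,0,-25],"fingers":255},
    {"linear":[0,0,0],"delta_rot":[0,0,-29],"fingers":255},
    {"linear":[0,0,0],"delta_rot":[0,0,-32],"fingers":255},
    {"linear":[0,0,0],"delta_rot":[0,0,-32],"fingers":255}
  ]
}}

```text
time: 22.4
tool_pos: [0.5115, 0.1447, 0.0397]
tool_rot: [-0.0, 0.629, 0.778, -0.0]
contact_force: [2.8, 1.9, -2.1]
gripper_width: 0.154
```

```bash
python3 -c "
from h import *
hold()
g=eyes.grab_frame('side'); cv2.imwrite('pics/side10.png',cv2.resize(g[130:240,210:340],(650,550),interpolation=2)[:,:,::-1]); 
g=eyes.grab_frame('wrist'); cv2.imwrite('pics/w10.png',g[:,:,::-1]); hold()"
```

```text
t 22.4 x -0.0069 lat -0.0 z 0.0397 yaw 102.1 Fx -3.15 Fy -1.23 Fz -2.09 M [ 0.303 -0.397 -0.006] w 0.154
t 22.5 x -0.0069 lat -0.0 z 0.0397 yaw 102.07 Fx -1.73 Fy -1.38 Fz -2.01 M [ 0.371 -0.411  0.004] w 0.154
```

View pics/side10.png

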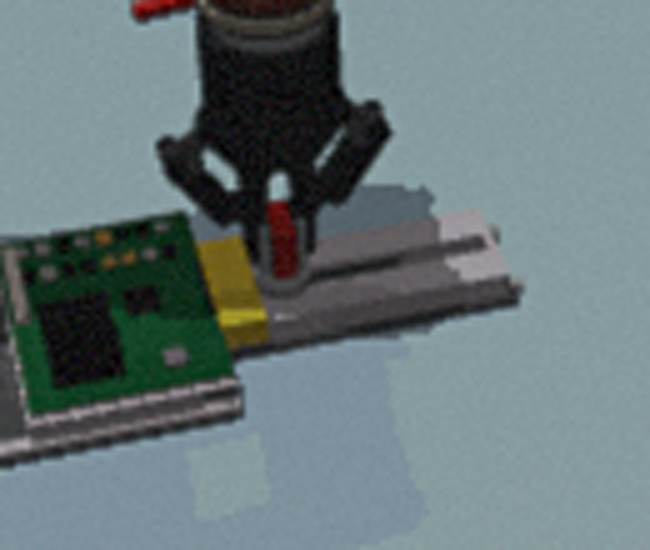

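View pics/w10.png

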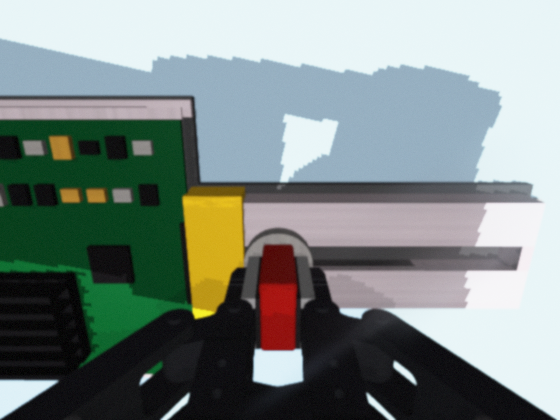

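Turned square to the slot (yaw 102.1°), jaw against the board at columns 185–245. Ease it back 2 mm (tool +y) and down 0.8 mm so that it settles into the lock under control.

Call:
{"name": "apply_moves", "arguments": {
  "commands": [
    {"linear":[0,0.0003,0.0002],"delta_rot":[0,0,0],"fingers":255},
    {"linear":[0,0.0006,0.0004],"delta_rot":[0,0,0],"fingers":255},
    {"linear":[0,0.0009,0.0006],"delta_rot":[0,0,0],"fingers":255},
    {"linear":[0,0.0012,0.0008],"delta_rot":[0,0,0],"fingers":255},
    {"linear":[0,0.0015,0.0008],"delta_rot":[0,0,0],"fingers":255},
    {"linear":[0,0.0018,0.0008],"delta_rot":[0,0,0],"fingers":255},
    {"linear":[0,0.002,0.0008],"delta_rot":[0,0,0],"fingers":255},
    {"linear":[0,0.002,0.0008],"delta_rot":[0,0,0],"fingers":255}
  ]
}}

```text
time: 23.3
tool_pos: [0.5142, 0.1451, 0.0393]
tool_rot: [0.0, 0.628, 0.778, 0.0]
contact_force: [3.4, 1.3, -0.1]
gripper_width: 0.156
```

```bash
python3 -c "
from h import *
hold()"
```

```text
t 23.3 x -0.0096 lat 0.0002 z 0.0393 yaw 102.16 Fx -3.64 Fy -0.58 Fz -0.07 M [ 0.131 -0.423 -0.033] w 0.156
```

Call:
{"name": "apply_moves", "arguments": {
  "commands": [
    {"linear":[0,0.0003,0],"delta_rot":[0,0,0],"fingers":255},
    {"linear":[0,0.0006,0],"delta_rot":[0,0,0],"fingers":255},
    {"linear":[0,0.0009,0],"delta_rot":[0,0,0],"fingers":255},
    {"linear":[0,0.0012,0],"delta_rot":[0,0,0],"fingers":255},
    {"linear":[0,0.0015,0],"delta_rot":[0,0,0],"fingers":255},
    {"linear":[0,0.0018,0],"delta_rot":[0,0,0],"fingers":255},
    {"linear":[0,0.0018,0],"delta_rot":[0,0,0],"fingers":255},
    {"linear":[0,0.0018,0],"delta_rot":[0,0,0],"fingers":255}
  ]
}}

```text
time: 24.1
tool_pos: [0.5158, 0.1455, 0.0392]
tool_rot: [0.0, 0.628, 0.778, -0.0]
contact_force: [2.7, -0.5, -0.9]
gripper_width: 0.154
```

```bash
python3 -c "
from h import *
hold()"
```

```text
t 24.1 x -0.0112 lat 0.0001 z 0.0392 yaw 102.17 Fx -2.53 Fy 1.03 Fz -0.87 M [-0.034 -0.491  0.023] w 0.154
```

Call:
{"name": "apply_moves", "arguments": {
  "commands": [
    {"linear":[0,0,0],"delta_rot":[0,0,0],"fingers":205},
    {"linear":[0,0,0],"delta_rot":[0,0,0],"fingers":195},
    {"linear":[0,0,0],"delta_rot":[0,0,0],"fingers":180},
    {"linear":[0,0,0],"delta_rot":[0,0,0],"fingers":160},
    {"linear":[0,0,0],"delta_rot":[0,0,0],"fingers":150},
    {"linear":[0,0,0],"delta_rot":[0,0,0],"fingers":150},
    {"linear":[0,0,0],"delta_rot":[0,0,0],"fingers":150},
    {"linear":[0,0,0],"delta_rot":[0,0,0],"fingers":150}
  ]
}}

```text
time: 24.9
tool_pos: [0.5158, 0.1456, 0.0392]
tool_rot: [-0.0, 0.628, 0.778, -0.0]
contact_force: [-0.0, 0.1, -0.5]
gripper_width: 0.413
```

```bash
python3 -c "
from h import *
hold()
g=eyes.grab_frame('wrist'); cv2.imwrite('pics/w11.png',g[:,:,::-1]); hold()"
```

```text
t 24.9 x -0.0112 lat 0.0001 z 0.0392 yaw 102.16 Fx -0.01 Fy -0.15 Fz -0.51 M [-0.012 -0.004 -0.009] w 0.413
t 24.95 x -0.0112 lat 0.0001 z 0.0392 yaw 102.16 Fx 0.86 Fy -0.99 Fz 0.21 M [ 0.001  0.048 -0.016] w 0.411
```

View pics/w11.png

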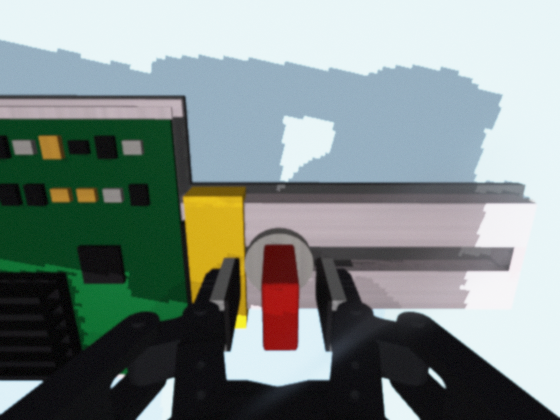

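Released, forces zero; stud holds with the jaw at the board and clear gaps to both pads. Lift away straight up.

Call:
{"name": "apply_moves", "arguments": {
  "commands": [
    {"linear":[0,0,-0.003],"delta_rot":[0,0,0],"fingers":150},
    {"linear":[0,0,-0.01],"delta_rot":[0,0,0],"fingers":150},
    {"linear":[0,0,-0.02],"delta_rot":[0,0,0],"fingers":150},
    {"linear":[0,0,-0.04],"delta_rot":[0,0,0],"fingers":150},
    {"linear":[0,0,-0.06],"delta_rot":[0,0,0],"fingers":150},
    {"linear":[0,0,-0.08],"delta_rot":[0,0,0],"fingers":150},
    {"linear":[0,0,-0.09],"delta_rot":[0,0,0],"fingers":150},
    {"linear":[0,0,-0.09],"delta_rot":[0,0,0],"fingers":150}
  ]
}}

```text
time: 25.75
tool_pos: [0.5173, 0.1458, 0.1318]
tool_rot: [0.002, 0.628, 0.778, 0.002]
contact_force: [-0.4, 0.3, 0.3]
gripper_width: 0.412
```

Run:
```python
from h import *
s=state(); f=eyes.grab_frame('wrist'); cv2.imwrite('pics/w12.png',f[:,:,::-1]); 
p,a=redtop(f,s,.0735,vmin=100)
print('rel holder angle',a-12.1, 'holder x', (p-np.array([.534,.1503]))@np.array([-.9777,-.2098])-.03, 'lat',(p-np.array([.5963,.1629]))@np.array([.2098,-.9777]))
g=eyes.grab_frame('side'); cv2.imwrite('pics/side12.png',g[:,:,::-1]); hold()
```

```text
centre [515.  148.6] mm size [13.7 28.9] yaw -77.3
rel holder angle -89.38213 holder x -0.011083759371337862 lat -0.003052604097900419
t 25.85 x -0.011 lat 0.0 z 0.1289 yaw 102.17 Fx 0.47 Fy -0.14 Fz -0.48 M [-0.018  0.009 -0.019] w 0.41
```

View pics/w12.png

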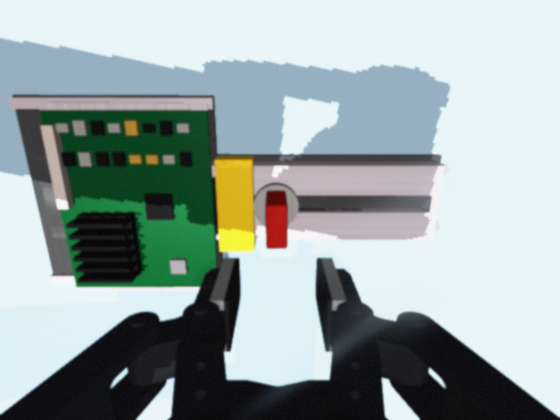

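View pics/side12.png

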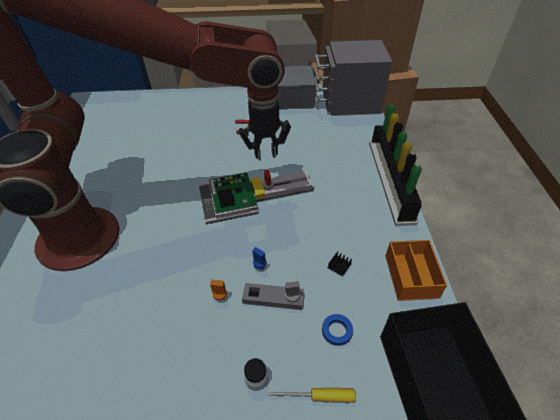

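Wrist view: red grip at (277,217) square to the slot beside the jaw, jaw against the board; side view shows bystanders unmoved. The arm was still settling during that reading (lateral 3 mm), so I repeat it.

Run:
```python
from h import *
s=state(); f=eyes.grab_frame('wrist')
hold()
p,a=redtop(f,s,.0735,vmin=100)
print('rel',a-12.1,'holder x', (p-np.array([.534,.1503]))@np.array([-.9777,-.2098])-.03, 'lat',(p-np.array([.5963,.1629]))@np.array([.2098,-.9777]))
cv2.imwrite('pics/w13.png',cv2.resize(f[140:260,200:340],(700,600),interpolation=2)[:,:,::-1])
c=cam('wrist',s)
# slot midline in this view (z=.023)
g=cv2.cvtColor(f,cv2.COLOR_RGB2GRAY).astype(int)
for u in (320,360,400): print(u,g[185:225,u])
```

```text
t 25.9 x -0.0105 lat 0.0 z 0.1282 yaw 102.16 Fx -0.0 Fy -0.74 Fz -1.13 M [-0.02   0.025  0.004] w 0.412
centre [514.8 149.1] mm size [13.4 29.8] yaw -77.1
rel -89.22669 holder x -0.010963767550048797 lat -0.0035842818627929976
320 [188 189 190 188 185 184 182 179 179 178 169 150 106  72  62  60  62  61
  62  61  61  61  62  60  53  42  49  74 107 151 171 177 180 179 178 181
 180 181 184 182]
360 [188 186 189 187 188 186 185 180 180 178 171 150 107  75  65  66  68  67
  71  70  71  72  70  69  73  66  66  84 107 141 166 178 180 177 178 180
 181 181 185 184]
400 [184 186 187 188 185 186 184 181 182 180 175 154 119  96  91  87  91  92
  91  90  94  93  93  96  96 105 111 110 123 148 170 182 180 183 181 183
 183 183 183 185]
```

View pics/w13.png

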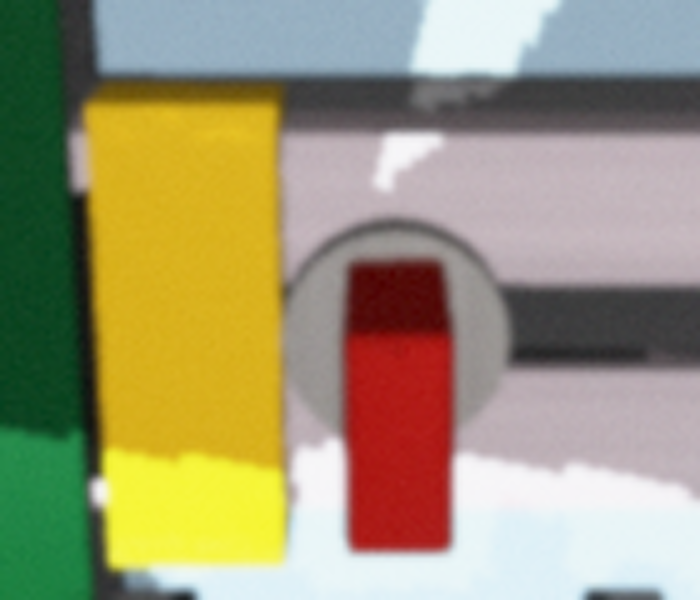

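Run:
```python
from h import *
s=state(); c=cam('wrist',s); n=np.array([.2098,-.9777]); o=np.array([.5963,.1629])
L=lambda uv,z: round(float((onplane(c,uv,z)[:2]-o)@n)*1000,2)
print('slot edges',L((320,197.4),.023),L((320,213.6),.023), L((380,197.4),.023),L((380,213.6),.023))
print('jaw ends',L((226,160),.032),L((239,253),.032))
print('top face ends',L((280,206.4),.0735),L((280,250),.0735))
print('end face bottom',L((280,192.5),.0375))
print('collar front',L((279,185.5),.031),'expect +-17')
```

```text
slot edges -8.03 4.88 -8.13 4.77
jaw ends -37.84 33.8
top face ends -17.27 11.59
end face bottom -15.86
collar front -19.26 expect +-17
```

Relative to the slot (same view), the stud is about 1 mm off the mid-line, its lean is 1–2° at most, and it is square within 1°. Handing in.

```bash
python3 -c "
from plant import job_done,state
print(state()['time'],state()['contact_force']); print(job_done())"
```

```text
25.9 [-0.14970532  0.72018444 -1.12871443]
the job is handed in; nothing more can be done
None
```

I took the red-gripped T-stud from the stand and dropped its head lengthwise into the slot. I slid it until it stopped firmly against the end wall and turned it a quarter turn there. After easing it back 3–4 mm into its lock, I let go and lifted clear. The job was handed in at 25.9 s; it gave no verdict.

**Last checks:**
- **Stud:** it stands square to the slot within about 1°, with a lean of no more than 1–2°. It is about 1 mm off the mid-line measured against the slot in the same picture.
- **Disagreement:** set against the arm's own estimate of the mid-line, the same picture gave a lateral offset of 3–3.6 mm. The slot itself appeared shifted by about 1.6 mm in that view, so I put most of it down to camera and pose bias. Either figure is inside the 7 mm limit.
- **Jaw:** it is against the board, about 36 mm from rest by the stud's position. I did not measure its travel directly.
- **Forces:** the highest wrist force I read was about 8 N. I only read it at the end of each move, so brief peaks in between would not show.
- **Bystanders:** they look unmoved in the side view, by eye only, not measured. The pliers were mostly hidden behind the gripper.

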